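Clip the recipe board to its stand

ROBOT

A 6-joint arm with a two-finger parallel gripper is mounted at the origin on a cart in front of the work surface, level with it; the furniture and walls round the work are solid. World frame = base frame: x ahead of the robot, y to its left, z up, the work surface at z = 0. Lengths are in mm, angles in rad, forces in N, time in s.
With the tool pointing down it reaches from about 275 to 750 mm from the base axis. Payload 10.2 kg.
Tool frame: the origin (TCP) lies between the finger pads; the fingertips stand 14 mm ahead of it and the grasp point (between the pads) lies 5 mm behind it (tip_reach is the distance from the TCP to the fingertips, in mm); z points along the fingers, y is the line along which they close (so a half turn about z gives the same grasp; the last joint's range is limited). The gripper opens to 85 mm and grips with 20 to 120 N. Pads are 22 mm wide; open, the fingers measure 114 mm over their backs; the gripper's body (76 mm by 85 mm) begins 54 mm behind the grasp point. The pads swing forward as they close: fully open they stand 13 mm farther back than shut.
Start: joints at [-1.357, 0.313, 1.498, -0, 1.331, -0.223], TCP at [222.086, -475.72, 245.294] pointing down, gripper open.
Joint ranges: [-2.94, 2.94], [-0.97, 2.17], [0.19, 2.56], [-1.23, 4.37], [0.02, 3.11], [-2.88, 2.88]. Speed limits (rad/s): [2.39, 2.39, 3.01, 3.14, 3.14, 3.14].

INTERFACE

Orientations are given as a unit quaternion [w, x, y, z].
In Python, from rig import * gives the robot as it stands.
- The arm moves only by the tool arm_command, never from a script. Its argument "steps" is a list that holds one entry, the list of rows, each a list of 7 numbers: the opening, from 0 (shut) to 1 (fully open), then the shift along the tool's x, y, z each as a share of 0.05 m, from -1 to 1, then the turn, a rotation vector about the tool's x, y, z each as a share of 0.15 rad, from -1 to 1. A call has 1 to 8 rows; each row shifts and turns the commanded pose from where the row before left it, along the tool's axes as they then stand; what a row does not reach is not made up. A row lasts 1/8 s, in which the tool goes at most 62.5 mm and 10.7 degrees, less where a joint would pass 70% of its speed; a pose out of reach is approached as far as the arm can. A call with a number of a shift or a turn outside -1 to 1 is refused whole. A call with a gripper value outside its range is refused whole. The fingers move at their own pace and stop on an object; "squeeze" is the grip in N (left out, the last holds). Time passes only in rows, so rows that do not move let the fingers close. It gives the time, the measured TCP pose, the force, the opening and the grip force at its end, in the units of the state.
- sense(): the state, without advancing time (a new reading comes with each control period).
- capture(name): name is "scene" or "top" or "wrist"; returns the picture (384x512x3 uint8, red, green, blue); there is no depth.
- get_calibration(name): a dict with "intrinsics" (3x3 intrinsics, pixels), "D" ([k1, k2, p1, p2, k3] as OpenCV has them; the pictures are not rectified), "rvec" (rotation vector, rad) and "tvec" (3), from world to camera coordinates, as OpenCV has them; the wrist camera has in their place "T_tool_cam" (4x4, takes a point from camera to tool coordinates, whose origin is the TCP and whose axes are the flange's). Camera axes: x right, y down, z forward; pixel columns grow to the right and rows downward; lengths in mm; the calibration is good to about 2 mm. A picture is of the moment at which its call begins: read the wrist's pose just before it. get_calibration takes no time and is no camera call.
- finish_job(): hands the job in; it is judged then, once.
The state is a dict: "time_s": time; "joints": joint angles; "dq": joint speeds; "tau": joint torques, N m; "eef_pos": TCP position; "ee_rot": TCP orientation; "force": force on the tool from outside, world axes, zero at the start; "wrist_torque": the same for the moment, N m; "grip_width": opening from 0.0 (shut) to 1.0 (fully open); "grip_force": force on a finger pad.
Only numpy, scipy, OpenCV 4.12 (cv2) and the standard library are available. Lean on these libraries where they do the work, as an engineer would, in place of code of your own. Each camera call takes 0.05 s, during which the arm holds its last target. There are 200 camera calls.

TASK

Take the recipe board out of its rack and set it upright in the leaning stand, centred, resting on the ledge and flat against the back. Then squeeze the big wooden spring clip open, slip its jaws well over a side edge of board and stand back together, and let it close so that it pinches the two together. Use whichever side edge is free of the mill, and leave the mill, tin, cup and small clip standing or lying where they are.

Things in the scene. Friction and masses are not known exactly. Their poses are not given: they have to be found in the camera images.
- recipe_board: Light wooden board, 8 mm thick (own x), 120 mm wide (own y), 130 mm tall (own z), 0.12 kg, with a paper sheet and a picture on its front (-x face). Origin at the centre of its lower edge face. It starts standing upright in the rack, only its lowest 26 mm inside the slot.
- rack: Fixed dark wooden rack with one slot along its own y: base plate 56 x 130 x 10 mm; slot 11 mm wide (along x) between two walls 7 mm thick that reach 36 mm above the worktop; slot floor 10 mm above the worktop, open at the ends. Origin: centre of the underside.
- stand: Fixed wooden stand that carries stand_back: base plate 100 x 112 x 10 mm with a strut behind. Origin on the worktop under the foot of the back; its front faces -x. With the recipe board (8 mm) against the back, the pile to clip is 14 mm thick, its side edges in line at stand_back y = +-60 mm if the board is centred.
- stand_back: Leaning back fixed to the stand, 30 mm above its origin, leaned rearward 0.21 rad: own z up along it, x normal to it to the rear, y across. Origin: mid-width, where its front face (x = 0) meets the ledge top (z = 0). Panel 6 mm thick (x 0 to 6), 120 wide, 115 high. Ledge full width, to a lip with inner face at x = -19 mm and top at z = 13 mm.
- clip: Big wooden spring clip (clothes-peg type), 96 mm long, 32 wide, 0.06 kg, lying on its side. Origin on the pivot axis at the clip's lower side (mid-width at own z = 16 mm); own z = pivot axis, up at the start. This body is the +y lever. Closed, it is symmetric about own x: jaw tips at x = 50 mm, tails back to x = -41 mm, splayed: outer faces 28 mm apart near the pivot, 51 mm at the ends.
- clip_jaw (a joint): Angle between the clip's levers: 0 closed, 0.6 rad fully open (hard stop); about 0.28 on the 14 mm pile. Spring: 0.30 N m at 0, 0.48 N m at 0.6 (13 N squeezing the tails 33 mm behind the pivot; 8 N at the tips on the pile). Fully open, the tails are parallel, outer faces 25 mm apart, ends 45 mm behind the pivot, jaw gap 29 mm; open by q, the clip's middle line lies q/2 off own x, about own -z.
- clip_tip_a (a point): Centre of the rounded jaw tip (radius 4 mm, 32 mm wide) of the lever that is body clip.
- clip_tip_b (a point): Centre of the rounded jaw tip of the other lever, same shape.
- mill: Bystander: tall pale pepper mill, 70 mm across, 197 mm high, standing close beside one side edge of the stand (left or right varies), 0.11 to 0.14 m from the stand's middle. Origin: centre of the underside.
- small_clip: Bystander: small wooden spring clip of the same shape, 60 mm long, 22 mm high, lying on the worktop beside the other side edge of the stand. Origin on its pivot axis at the worktop. Its jaws are too small for the pile.
- tin: Bystander: food tin, 57 mm across, 72 mm high. Origin: centre of the underside.
- cup: Bystander: white cup, 77 mm across, 85 mm high. Origin: centre of the underside.

How it is judged:
By the outcome, as a careful person would: the job done as asked, in the order asked, and still so for the second after the job is handed in, with the robot touching nothing.
It also fails if it takes over 67 s, if anything falls off the work surface, if the arm or the gripper's body presses on something with over 40 N, if the wrist force passes 120 N, or if a joint passes its speed limit or range.

## Working session

There is one attempt and no reset: what is moved stays moved. The work goes in short steps, Python scripts to look and compute and a tool call to move; the robot and the scene stay as the last step left them, time stands still between calls to the robot, and variables do not carry over. Pictures are saved under pics/ and viewed, at most 10 in all, crops included, and the job is handed in when it is done.

Besides the shell and the picture viewer there is one more tool, called after ">>>" as name([rows], argument=value, ...), one row to a line, values as JSON. arm_command: Moves the arm, as the interface text tells. Its arguments: {"type":"object","properties":{"steps":{"type":"array"},"squeeze":{"type":"number"}},"required":["steps"]}

```bash
mkdir -p pics && ls
python3 - <<'E'
from rig import *
import cv2
print(sense())
for n in ("scene","top"):
    im=capture(n); cv2.imwrite(f"pics/{n}0.png",cv2.cvtColor(im,cv2.COLOR_RGB2BGR))
    print(get_calibration(n))
print(get_calibration("wrist"))
E
```

```text
pics
{'time_s': 0.0, 'joints': array([-1.35744190e+00,  3.13463257e-01,  1.49842804e+00, -1.89554904e-05,
        1.33097847e+00, -2.23411196e-01]), 'dq': array([ 0.00351465,  0.00085511,  0.00161681, -0.00095264,  0.00065399,
       -0.0013443 ]), 'tau': array([ 6.47597026e-04, -4.12262678e+01, -2.59748000e+01, -1.26652508e-04,
        4.09987741e-03, -7.80140965e-06]), 'eef_pos': array([ 222.01002436, -475.49308604,  244.73167705]), 'ee_rot': array([-6.38594253e-04,  9.76248404e-01,  2.16653286e-01, -5.99405598e-06]), 'force': array([-0.93969167, -0.41610305,  0.58459629]), 'wrist_torque': array([ 0.01206179,  0.04751881, -0.01165896]), 'grip_force': 0.0, 'grip_width': 1.0001151248480102}
{'intrinsics': array([[498.61150247,   0.        , 257.34175753],
       [  0.        , 498.61150247, 184.58602533],
       [  0.        ,   0.        ,   1.        ]]), 'D': array([-0.21116198,  0.        ,  0.        ,  0.        ,  0.        ]), 'rvec': array([ 1.10831906, -2.21465714,  1.18561706]), 'tvec': array([474.84536318, 270.14131845, 740.60098513])}
{'intrinsics': array([[430.05457538,
[... 227 characters left out ...]
[ 2.12182001, -2.1706909 ,  0.1526759 ]), 'tvec': array([158.13068236, 623.17475822, 888.89731651])}
{'intrinsics': array([[282.07795866,   0.        , 251.39331868],
       [  0.        , 282.07795866, 191.90799609],
       [  0.        ,   0.        ,   1.        ]]), 'D': array([0.02311096, 0.        , 0.        , 0.        , 0.        ]), 'T_tool_cam': array([[-2.82284476e-04, -9.51679599e-01, -3.07092593e-01,
         7.71574428e+01],
       [ 9.99999960e-01, -2.68058321e-04, -8.85036959e-05,
         3.64709254e-01],
       [ 1.90843689e-06, -3.07092606e-01,  9.51679637e-01,
        -1.27856336e+02],
       [ 0.00000000e+00,  0.00000000e+00,  0.00000000e+00,
         1.00000000e+00]])}
```

View pics/scene0.png

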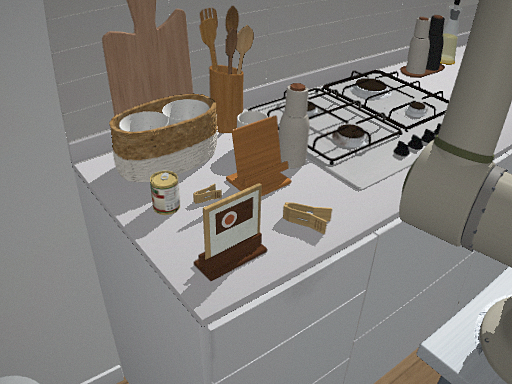

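View pics/top0.png

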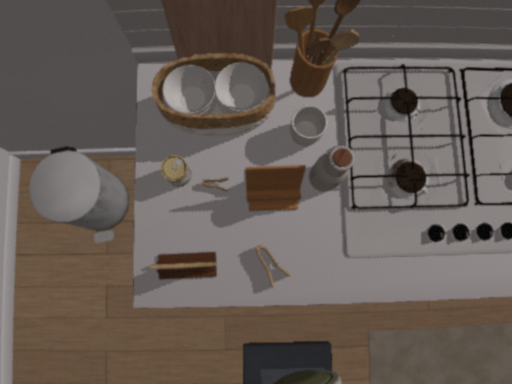

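The scene view shows the board in its rack at about (232,230), the stand at (260,160), the mill to its right at (295,125), the clip at (307,215), the small clip at (207,195) and the tin at (165,190). In the top view, the board's top edge is near (185,265), the clip at (272,262), the stand at (275,188) and the mill at (338,160), so the stand's left (+y) edge is the free one.

```bash
cat > h.py <<'E'
import numpy as np, cv2
from rig import *
from scipy.spatial.transform import Rotation as R
def cam(n):
    c=get_calibration(n); K,D=c["intrinsics"],c["D"]
    if n=="wrist":
        s=sense(); q=s["ee_rot"]; Rt=R.from_quat([q[1],q[2],q[3],q[0]]).as_matrix()
        T=c["T_tool_cam"]; Rc=Rt@T[:3,:3]; C=Rt@T[:3,3]+s["eef_pos"]
        return K,D,Rc.T,-Rc.T@C
    return K,D,R.from_rotvec(c["rvec"]).as_matrix(),c["tvec"]
def rays(n,px,cm=None):
    K,D,Rm,t=cm or cam(n)
    u=cv2.undistortPoints(np.array(px,float).reshape(-1,1,2),K,D)[:,0]
    d=np.c_[u,np.ones(len(u))]@Rm
    return -Rm.T@t, d
def onz(n,px,z,cm=None):
    C,d=rays(n,px,cm); return C+d*((z-C[2])/d[:,2])[:,None]
def proj(n,P,cm=None):
    K,D,Rm,t=cm or cam(n)
    return cv2.projectPoints(np.array(P,float).reshape(-1,3),cv2.Rodrigues(Rm)[0],t,K,D)[0][:,0]
def tri(px):
    A=np.zeros((3,3));b=np.zeros(3)
    L=[rays(n,[p]) for n,p in px.items()]
    for C,d in L:
        d=d[0]/np.linalg.norm(d[0]);M=np.eye(3)-np.outer(d,d);A+=M;b+=M@C
    X=np.linalg.solve(A,b)
    return X,[np.linalg.norm(np.cross(X-C,d[0]/np.linalg.norm(d[0]))) for C,d in L]
E
python3 - <<'E'
import cv2
t=cv2.imread('pics/top0.png');cv2.imwrite('pics/topc.png',cv2.resize(t[135:295,145:360],None,fx=3.7,fy=3.7,interpolation=cv2.INTER_CUBIC)) # 215x160
s=cv2.imread('pics/scene0.png');cv2.imwrite('pics/scenec.png',cv2.resize(s[80:285,145:340],None,fx=2.9,fy=2.9,interpolation=cv2.INTER_CUBIC))
from h import *
print(onz("top",[(185,265),(272,262),(275,188),(338,160),(175,170),(215,183),(310,123)],0).round())
E
```

```text
[[492. 289.   0.]
 [495.  94.   0.]
 [662.  82.   0.]
 [725. -66.   0.]
 [710. 311.   0.]
 [677. 219.   0.]
 [816.  -5.   0.]]
```

View pics/topc.png

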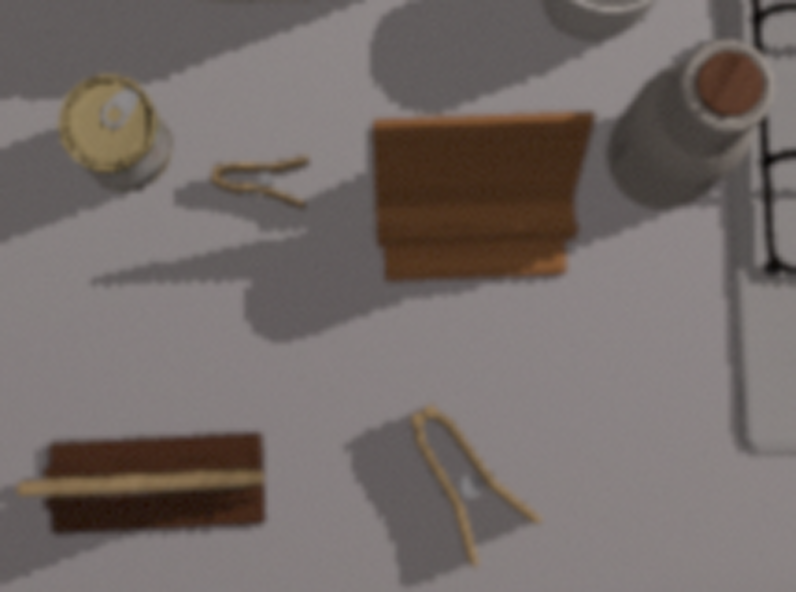

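View pics/scenec.png

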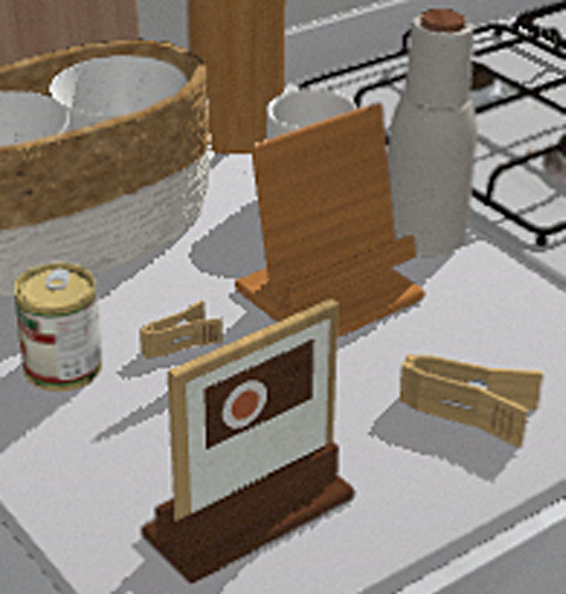

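The top crop gives these positions in crop pixels, which I map back by dividing by 3.7:
- **Board:** its top edge runs from (20,488) to (262,478).
- **Stand:** the panel's top edge runs from (375,122) to (592,115), and the base front corners are at (387,279) and (565,272).
- **Clip:** the jaw tips are at (425,410) and the tails at (472,562) and (538,520).

The scene crop agrees: board and stand both face the robot, and the mill is on the right.

```bash
cat > m.py <<'E'
from h import *
def um(p): return np.array(p,float)/3.7+np.array([145,135])-0.37
im=cv2.imread('pics/top0.png');hsv=cv2.cvtColor(im,cv2.COLOR_BGR2HSV)
m=cv2.inRange(hsv,(10,60,110),(28,255,255));n,l,st,c=cv2.connectedComponentsWithStats(m)
for i in range(1,n):
    if st[i,4]>25 and 145<c[i,0]<360 and 135<c[i,1]<295:
        pts=np.argwhere(l==i)[:,::-1].astype(np.float32); print(i,st[i],c[i].round(1),cv2.minAreaRect(pts))
b=onz("top",um([(20,488),(262,478)]),140);print("board",b.round(1),np.linalg.norm(b[0]-b[1]),b.mean(0))
c=onz("top",um([(427,410),(472,562),(538,520)]),32);print("clip",c.round(1))
a=c[0]-(c[1]+c[2])/2;print(np.linalg.norm(a),np.degrees(np.arctan2(a[1],a[0])))
s=onz("top",um([(387,279),(565,272)]),10);print("base",s.round(1),s.mean(0),np.linalg.norm(s[0]-s[1]))
s=onz("top",um([(375,122),(592,115)]),143);print("top",s.round(1),s.mean(0),np.linalg.norm(s[0]-s[1]))
s=onz("top",um([(378,243),(577,235)]),40);print("lip",s.round(1),s.mean(0),np.linalg.norm(s[0]-s[1]))
r=onz("top",um([(52,531),(264,522),(262,434),(50,443)]),10);print("rack",r.round(1),r.mean(0))
def us(p): return np.array(p,float)/2.9+np.array([145,80])-0.33
for a,bb in [((20,488),(172,370)),((262,478),(336,302))]: print(tri({"top":um(a),"scene":us(bb)}))
for a,bb in [((375,125),(255,148)),((592,115),(380,106))]: print("st",tri({"top":um(a),"scene":us(bb)}))
E
python3 m.py
```

```text
25 [161 155  27  26 390] [172.3 168.4] ((173.10000610351562, 167.1999969482422), (23.702320098876953, 25.938386917114258), 63.43495178222656)
28 [246 165  55   4 117] [272.5 166.6] ((273.00439453125, 166.64048767089844), (2.2176673412323, 54.06735610961914), 88.21009063720703)
48 [256 245  35  43 164] [269.4 263.5] ((269.1524353027344, 263.7159423828125), (42.482330322265625, 21.048940658569336), 54.782405853271484)
64 [149 263  67   6 213] [180.  265.1] ((181.98965454101562, 264.8241271972656), (3.758209466934204, 66.1209945678711), 86.633544921875)
board [[490.6 335.5 140. ]
 [493.4 209.5 140. ]] 126.04675162398641 [491.98729206 272.48333967 140.        ]
clip [[531.  120.6  32. ]
 [442.2  96.7  32. ]
 [465.4  57.5  32. ]]
88.51118135154005 29.396388218236574
base [[611.7 142.2  10. ]
 [613.5  33.9  10. ]] [612.56598555  88.05088022  10.        ] 108.3550191704779
top [[679.3 146.9 143. ]
 [680.6  31.4 143. ]] [679.95706462  89.19254524 143.        ] 115.49897795244097
lip [[629.5 147.1  40. ]
 [631.6  29.4  40. ]] [630.53075572  88.23437999  40.        ] 117.7558751336068
rack [[464.3 346.1  10. ]
 [467.3 218.9  10. ]
 [519.7 219.4  10. ]
 [516.8 347.4  10. ]] [492.01383973 282.91668943  10.        ]
(array([490.68663345, 334.98152901, 142.85638045]), [np.float64(0.18517473575975987), np.float64(0.185174735759721)])
(array([495.28889334, 211.85595106, 137.12657281]), [np.float64(2.852006245442038), np.float64(2.852006245442131)])
st (array([677.65482091, 146.85298948, 142.77174744]), [np.float64(0.15957844219909212), np.float64(0.1595784421990295)])
st (array([680.32214701,  30.72009786, 141.81523626]), [np.float64(0.7682195744081908), np.float64(0.7682195744081598)])
```

```bash
cat > plan.py <<'E'
from h import *
def Rd(psi,tilt=0.,lean_yaw=None):
    p=np.radians(psi); M=np.array([[np.cos(p),np.sin(p),0],[np.sin(p),-np.cos(p),0],[0,0,-1.]])
    return M@R.from_rotvec([tilt,0,0]).as_matrix()
def Rnow():
    q=sense()["ee_rot"]; return R.from_quat([q[1],q[2],q[3],q[0]]).as_matrix()
def plan(p,M,n,p0=None,R0=None):
    p0=sense()["eef_pos"] if p0 is None else p0; R0=Rnow() if R0 is None else R0
    w=R.from_matrix(R0.T@M).as_rotvec(); dp=np.array(p)-p0; Rk=R0.copy()
    for k in range(n):
        print((Rk.T@dp/n/50).round(2).tolist(),(w/n/.15).round(2).tolist())
        Rk=Rk@R.from_rotvec(w/n).as_matrix()
    print("t",sense()["time_s"],"dp",dp.round(1),"w",w.round(3))
E
python3 -c "
from plan import *
plan([600,90,245],Rd(90),16)"
```

```text
[0.73, -0.44, 0.0] [-0.0, -0.0, -0.47]
[0.76, -0.39, 0.0] [-0.0, -0.0, -0.47]
[0.78, -0.33, 0.0] [-0.0, -0.0, -0.47]
[0.8, -0.28, 0.0] [-0.0, -0.0, -0.47]
[0.82, -0.22, 0.0] [-0.0, -0.0, -0.47]
[0.83, -0.16, 0.0] [-0.0, -0.0, -0.47]
[0.84, -0.1, 0.0] [-0.0, -0.0, -0.47]
[0.85, -0.04, 0.0] [-0.0, -0.0, -0.47]
[0.85, 0.02, -0.0] [-0.0, -0.0, -0.47]
[0.85, 0.08, -0.0] [-0.0, -0.0, -0.47]
[0.84, 0.14, -0.0] [-0.0, -0.0, -0.47]
[0.83, 0.2, -0.0] [-0.0, -0.0, -0.47]
[0.81, 0.26, -0.0] [-0.0, -0.0, -0.47]
[0.79, 0.31, -0.0] [-0.0, -0.0, -0.47]
[0.77, 0.37, -0.0] [-0.0, -0.0, -0.47]
[0.74, 0.42, -0.0] [-0.0, -0.0, -0.47]
t 0.1 dp [3.779e+02 5.655e+02 2.000e-01] w [-1.000e-03 -1.000e-03 -1.134e+00]
```

>>> arm_command([
  [[1,0.73,-0.44,0,0,0,-0.47],[1,0.76,-0.39,0,0,0,-0.47],[1,0.78,-0.33,0,0,0,-0.47],[1,0.8,-0.28,0,0,0,-0.47],[1,0.82,-0.22,0,0,0,-0.47],[1,0.83,-0.16,0,0,0,-0.47],[1,0.84,-0.1,0,0,0,-0.47],[1,0.85,-0.04,0,0,0,-0.47]],
])

```text
time_s: 1.1
eef_pos: [411.8, -192.3, 245.1]
ee_rot: [-0.0, 0.877, 0.481, -0.0]
force: [-0.1, 0.2, 0.1]
grip_width: 0.998
grip_force: 0.0
```

>>> arm_command([
  [[1,0.85,0.02,0,0,0,-0.47],[1,0.85,0.08,0,0,0,-0.47],[1,0.84,0.14,0,0,0,-0.47],[1,0.83,0.2,0,0,0,-0.47],[1,0.81,0.26,0,0,0,-0.47],[1,0.79,0.31,0,0,0,-0.47],[1,0.77,0.37,0,0,0,-0.47],[1,0.74,0.42,0,0,0,-0.47]],
])

```text
time_s: 2.1
eef_pos: [602.5, 89.9, 244.9]
ee_rot: [-0.0, 0.708, 0.706, -0.0]
force: [0.4, 0.0, -0.1]
grip_width: 1.002
grip_force: 0.0
```

Run:
```python
from plan import *
import pickle
s=sense();print(s["eef_pos"],s["ee_rot"],np.abs(s["dq"]).max())
c=cam("wrist"); im=capture("wrist"); cv2.imwrite("pics/w1.png",im[...,::-1]); pickle.dump(c,open("w1.pkl","wb"))
cv2.imwrite("pics/w1v.png",cv2.resize(im[...,::-1],(800,600),interpolation=cv2.INTER_CUBIC))
```

```text
[602.51985979  89.90281169 244.85965785] [-2.67051526e-04  7.08382417e-01  7.05828731e-01 -2.86229324e-04] 0.7770247831207353
```

View pics/w1v.png

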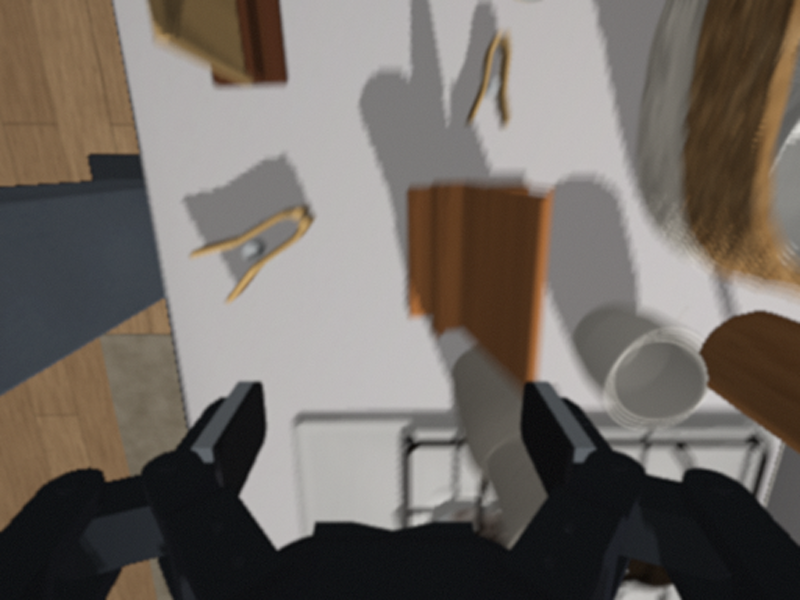

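The wrist view, shown at 1.5625x, has the clip tips near (305,210) and its tails at (192,254) and (230,298). The stand's base front edge is at x≈410 and y 187–315, and the panel's top edge runs from (550,190) to (530,380). The rack corner is at top left. The arm was still settling, so I'll let it rest and measure from a fresh image.

>>> arm_command([
  [[1,0,0,0,0,0,0],[1,0,0,0,0,0,0]],
])

```text
time_s: 2.4
eef_pos: [601.7, 87.9, 245.2]
ee_rot: [-0.0, 0.71, 0.705, -0.0]
force: [-0.5, 0.2, 0.4]
grip_width: 1.001
grip_force: 0.0
```

Run:
```python
from plan import *
import pickle
s=sense();print(s["eef_pos"],s["ee_rot"],np.abs(s["dq"]).max())
c=cam("wrist"); im=capture("wrist")[...,::-1].copy(); cv2.imwrite("pics/w2.png",im); pickle.dump(c,open("w2.pkl","wb"))
hsv=cv2.cvtColor(im,cv2.COLOR_BGR2HSV)
def comp(m,lo):
    n,l,st,ce=cv2.connectedComponentsWithStats(m)
    return [(st[i],ce[i],np.argwhere(l==i)[:,::-1]) for i in range(1,n) if st[i,4]>lo]
m=cv2.inRange(hsv,(10,70,90),(30,255,255)); m[:, :80]=0; m[:, 350:]=0; m[230:]=0
for st,ce,p in comp(m,40):
    print("wood",st,ce.round(1))
    if 80<st[0]<230 and 110<ce[1]<200:
        far=p[(p[:,0]-p[:,1]*.0).argmax()]
        w=onz("w",p,32,c)[:, :2]; mu=w.mean(0)
        # tip: farthest along (cos29,sin29); tails
        a=np.array([np.cos(.51),np.sin(.51)]); nn=np.array([-a[1],a[0]])
        t=w@a; print("clip extent",t.min(),t.max(),"tips at",w[t>t.max()-4].mean(0))
        L=w[t<t.min()+25]; s_=L@nn; print("tails n",s_.min(),s_.max())
        print("tail A",w[(t-2*(w@nn)).argmin()],"tail B",w[(t+2*(w@nn)).argmin()])
# stand orange hue
m=cv2.inRange(hsv,(4,110,40),(16,255,255)); m[:, :240]=0; m[:, 365:]=0; m[250:]=0;m[:100]=0
for st,ce,p in comp(m,200):
    print("stand",st,ce.round(1)); 
    h=cv2.approxPolyDP(cv2.convexHull(p.astype(np.int32)),2.5,True)[:,0]; print(h.tolist())
    for z in (10,43,145): print(z,onz("w",h,z,c).round(1)[:,:2].tolist())
```

```text
[601.66251868  87.93795346 245.15396766] [-1.56858113e-04  7.09610932e-01  7.04593668e-01 -2.54523521e-04] 0.008289239024108597
wood [  94    0   68   56 1818] [131.6  22.8]
wood [300  23  26  58 365] [316.1  48.3]
wood [ 80  50   9  49 233] [82.5 81.4]
wood [ 260  119   16   85 1065] [266.7 161.9]
wood [ 279  118   17   99 1036] [287.3 165.7]
wood [319 119  21   5  61] [330.4 120.4]
wood [337 124  13 106 678] [343.8 177. ]
wood [121 134  79  60 720] [165.1 157.1]
clip extent 430.3443415243037 528.5199609441769 tips at [536.35294576 119.64080449]
tails n -179.64964153470342 -132.6747707401945
tail A [440.5425996   93.94785937] tail B [466.23504914  55.13384272]
wood [ 80 192  29  23 441] [ 95.7 205.4]
stand [ 260  118   92  132 8997] [306.9 171.7]
[[262, 121], [334, 119], [351, 126], [341, 242], [334, 249], [261, 201]]
10 [[613.8, 141.5], [703.2, 143.1], [725.1, 134.4], [727.2, -27.4], [718.2, -38.6], [612.9, 35.5]]
43 [[612.6, 143.7], [694.0, 145.2], [713.9, 137.3], [715.8, -9.9], [707.6, -20.0], [611.8, 47.3]]
145 [[609.2, 150.4], [665.4, 151.4], [679.1, 146.0], [680.5, 44.3], [674.8, 37.3], [608.6, 83.8]]
```

Run:
```python
from plan import *
import pickle
c=pickle.load(open("w2.pkl","rb"));im=cv2.imread("pics/w2.png");hsv=cv2.cvtColor(im,cv2.COLOR_BGR2HSV)
print("top strip",onz("top",[(273,166.64),(246.5,167.3),(299.5,165.7)],142).round(1))
print("wrist strip",onz("w",[(343.8,177)],142,c).round(1))
# V along rows through stand in wrist picture
for y in (135,160,185):
    print(y,[int(v) for v in hsv[y,255:360,2]])
im=cv2.imread("pics/top0.png");h=cv2.cvtColor(im,cv2.COLOR_BGR2HSV)
for x in (260,285): print(x,[int(v) for v in h[160:215,x,2]])
print(onz("w",[(80,150),(500,150)],10,c).round())
P=np.array([[492,275+dy,140] for dy in(-60,60)]);print("board ends in w2",proj("w",P,c))
```

```text
top strip [[680.3  93.7 142. ]
 [680.1 145.9 142. ]
 [681.   41.4 142. ]]
wrist strip [[678.4 103.8 142. ]]
135 [124, 124, 124, 119, 107, 93, 89, 94, 95, 98, 101, 102, 102, 97, 97, 95, 93, 94, 92, 87, 76, 71, 71, 73, 84, 87, 90, 89, 91, 92, 92, 95, 97, 97, 98, 97, 97, 96, 94, 91, 79, 70, 71, 73, 69, 68, 69, 72, 73, 72, 73, 73, 77, 78, 76, 72, 71, 75, 79, 75, 77, 76, 76, 75, 75, 75, 74, 72, 72, 75, 77, 78, 75, 72, 73, 71, 73, 71, 72, 71, 73, 73, 75, 77, 77, 79, 79, 76, 76, 94, 126, 151, 170, 177, 177, 165, 144, 130, 125, 126, 127, 126, 126, 126, 125]
160 [141, 125, 125, 123, 114, 94, 87, 92, 94, 97, 102, 103, 102, 99, 95, 94, 93, 91, 88, 85, 75, 70, 71, 77, 85, 92, 88, 86, 88, 91, 96, 97, 96, 99, 96, 97, 96, 94, 91, 82, 72, 74, 73, 70, 68, 68, 71, 74, 72, 72, 74, 79, 77, 76, 71, 72, 76, 75, 76, 75, 75, 74, 74, 75, 72, 72, 73, 72, 74, 78, 76, 73, 73, 71, 71, 70, 71, 69, 71, 72, 74, 76, 77, 80, 75, 75, 76, 91, 126, 154, 174, 183, 182, 166, 142, 128, 124, 124, 125, 125, 124, 125, 126, 126, 126]
185 [192, 191, 184, 160, 126, 113, 130, 133, 110, 97, 102, 103, 102, 98, 95, 92, 93, 91, 90, 8
[... 245 characters left out ...]
, 77, 76, 73, 75, 89, 125, 156, 174, 183, 184, 183, 191, 185, 153, 131, 125, 125, 125, 125, 127, 126, 126, 126, 126]
260 [97, 98, 97, 97, 99, 110, 126, 128, 113, 82, 69, 68, 66, 65, 64, 67, 66, 66, 63, 69, 68, 67, 66, 68, 68, 67, 63, 62, 64, 67, 70, 76, 78, 77, 78, 78, 75, 73, 71, 65, 67, 70, 76, 77, 80, 82, 82, 82, 81, 77, 84, 93, 97, 97, 102]
285 [142, 141, 142, 140, 139, 134, 132, 116, 82, 69, 65, 65, 65, 64, 65, 64, 64, 63, 65, 67, 67, 66, 67, 67, 65, 66, 66, 62, 67, 69, 75, 75, 79, 81, 81, 82, 83, 74, 65, 67, 72, 77, 79, 80, 82, 84, 83, 86, 92, 90, 99, 121, 134, 138, 138]
[[381. 106.  10.]
 [915. 102.  10.]]
board ends in w2 [[ 100.38940156   29.10184585]
 [  59.2562443  -212.71841572]]
```

>>> arm_command([
  [[1,0.75,-0.44,0.12,0,0,-0.04],[1,0.75,-0.44,0.12,0,0,-0.04],[1,0.75,-0.44,0.12,0,0,-0.04],[1,0.75,-0.44,0.12,0,0,-0.04],[1,0.75,-0.44,0.12,0,0,-0.04],[1,0,0,0,0,0,0],[1,0,0,0,0,0,0],[1,0,0,0,0,0,0]],
])

```text
time_s: 3.45
eef_pos: [491.6, 274.3, 215.5]
ee_rot: [0.0, 0.699, 0.715, 0.0]
force: [-0.1, 0.6, -0.2]
grip_width: 0.999
grip_force: 0.0
```

Run:
```python
from plan import *
import pickle
c2=pickle.load(open("w2.pkl","rb"))
print("panel front top",onz("w",[(344.7,135),(342.7,160),(340.7,185)],142.5,c2).round(1))
s=sense();print(s["eef_pos"],s["ee_rot"],np.abs(s["dq"]).max())
c=cam("wrist"); im=capture("wrist")[...,::-1].copy(); cv2.imwrite("pics/w3.png",im); pickle.dump(c,open("w3.pkl","wb"))
cv2.imwrite("pics/w3v.png",cv2.resize(im,(800,600),interpolation=cv2.INTER_CUBIC))
P=np.array([[492,275+dy,140] for dy in(-60,60)]);print("board ends",proj("w",P,c)*1.5625)
```

```text
panel front top [[675.7 138.7 142.5]
 [676.  118.4 142.5]
 [676.3  96.9 142.5]]
[491.56172502 274.34940296 215.50704028] [1.51774259e-04 6.99225541e-01 7.14901108e-01 1.58234084e-04] 0.003709655143105902
board ends [[393.35797882 427.36704249]
 [399.29172023 197.24855654]]
```

View pics/w3v.png

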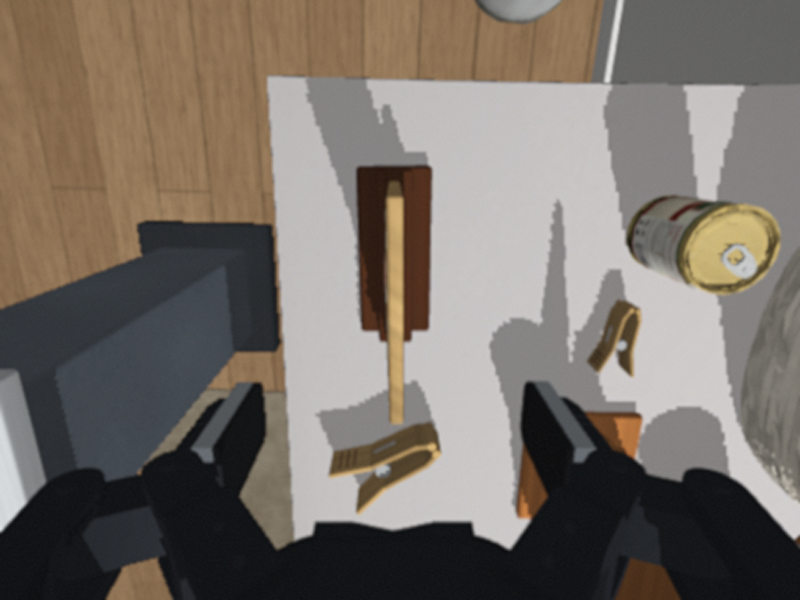

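The board's top strip is clear, running from (395,~190) to (397,423) in the 1.5625x view. The clip sits at lower left of centre. I'll extract the strip's midline and ends from the mask.

Run:
```python
from plan import *
import pickle
c=pickle.load(open("w3.pkl","rb"));im=cv2.imread("pics/w3.png");hsv=cv2.cvtColor(im,cv2.COLOR_BGR2HSV)
for y in (118,121,124,127,130,180,240,262,266,268,270,272,275): print(y,[int(v) for v in hsv[y,240:270,2]])
mid=[]
for y in range(130,262,4):
    v=im[y,235:275,2].astype(float)-im[y,235:275,0]; g=v*(hsv[y,235:275,2]>125); g[:8]=0;g[33:]=0
    mid.append((235+(g*np.arange(40)).sum()/g.sum(),y,(g>25).sum()))
mid=np.array(mid);w=onz("w",mid[:,:2],140,c);print(mid[::6].round(1))
f=np.polyfit(w[:,1],w[:,0],1);print("x at 275",np.polyval(f,275),"yaw",-np.degrees(np.arctan(f[0])),np.abs(np.polyval(f,w[:,1])-w[:,0]).max())
print(onz("w",[(252.5,117),(252.5,122),(252.5,125),(253.5,270)],140,c).round(1))
```

```text
118 [44, 43, 46, 45, 47, 48, 41, 45, 66, 91, 98, 97, 97, 97, 95, 83, 61, 49, 62, 76, 80, 81, 79, 76, 74, 78, 80, 81, 82, 84]
121 [45, 44, 47, 47, 46, 45, 44, 56, 81, 93, 96, 95, 96, 94, 95, 91, 75, 58, 61, 75, 80, 80, 78, 76, 75, 79, 82, 81, 82, 85]
124 [43, 44, 46, 46, 47, 45, 47, 64, 87, 99, 98, 98, 99, 100, 99, 98, 90, 74, 67, 74, 80, 79, 80, 79, 79, 82, 83, 82, 81, 85]
127 [44, 44, 47, 46, 46, 48, 70, 117, 157, 179, 187, 189, 190, 189, 191, 190, 183, 157, 106, 77, 78, 80, 80, 81, 79, 81, 83, 81, 82, 84]
130 [47, 44, 47, 47, 46, 48, 73, 124, 168, 194, 203, 204, 205, 206, 206, 206, 197, 172, 113, 77, 78, 80, 81, 79, 80, 80, 80, 82, 82, 84]
180 [48, 44, 48, 43, 47, 69, 100, 117, 145, 173, 195, 200, 200, 202, 205, 207, 202, 178, 118, 79, 79, 82, 80, 77, 78, 80, 80, 83, 85, 85]
240 [197, 196, 197, 196, 197, 198, 197, 177, 145, 149, 177, 194, 199, 202, 205, 206, 201, 189, 179, 191, 198, 199, 197, 198, 199, 199, 198, 198, 199, 199]
262 [133, 136, 135, 135, 135, 134, 135, 134, 131, 131, 151, 168, 174, 175, 179, 180, 179, 164, 136, 132, 133, 136, 135, 135, 135, 135, 134, 134, 134, 134]
26
[... 337 characters left out ...]
 135, 135, 134, 134, 137, 155, 171, 180, 182, 184, 186, 182, 167, 145, 135, 133, 135, 133, 132, 131, 128, 126, 120, 120, 120]
272 [135, 134, 134, 135, 135, 134, 135, 134, 134, 137, 138, 141, 143, 144, 143, 145, 142, 138, 132, 133, 129, 124, 116, 108, 101, 92, 86, 82, 85, 87]
275 [133, 134, 136, 136, 132, 134, 135, 134, 135, 134, 136, 135, 133, 128, 123, 114, 107, 103, 96, 92, 89, 89, 89, 86, 85, 83, 78, 80, 80, 81]
[[252.5 130.   10. ]
 [252.6 154.   10. ]
 [252.6 178.   10. ]
 [252.7 202.   10. ]
 [253.2 226.   11. ]
 [253.3 250.   10. ]]
x at 275 491.65879166009495 yaw 1.8548426840104637 0.3939749036762237
[[489.7 341.2 140. ]
 [489.8 337.8 140. ]
 [489.8 335.8 140. ]
 [493.4 218.4 140. ]]
```

>>> arm_command([
  [[1,0.04,0,0.6,0,0,-0.05],[1,0,0,0.6,0,0,0],[1,0,0,0.29,0,0,0],[1,0,0,0,0,0,0],[0,0,0,0,0,0,0],[0,0,0,0,0,0,0],[0,0,0,0,0,0,0],[0,0,0,0,0,0,0]],
], squeeze=50)

```text
time_s: 4.5
eef_pos: [490.9, 277.5, 141.0]
ee_rot: [0.0, 0.696, 0.718, 0.0]
force: [-0.2, -0.2, 0.2]
grip_width: 0.14
grip_force: 0.0
```

>>> arm_command([
  [[0,0,0,0,0,0,0],[0,0,0,0,0,0,0],[0,0,0,-0.1,0,0,0],[0,0,0,-0.3,0,0,0],[0,0,0,-0.4,0,0,0],[0,0,0,-0.4,0,0,0],[0,0,0,0,0,0,0],[0,0,0,0,0,0,0]],
])

```text
time_s: 5.5
eef_pos: [490.5, 277.3, 200.3]
ee_rot: [-0.0, 0.696, 0.718, -0.0]
force: [0.3, -0.5, -1.8]
grip_width: 0.074
grip_force: 50.9
```

Run:
```python
from plan import *
import pickle
s=sense();print(s["eef_pos"],s["ee_rot"],s["force"],s["wrist_torque"],s["grip_width"])
im=capture("wrist")[...,::-1].copy();cv2.imwrite("pics/w4.png",im); im2=capture("scene")[...,::-1].copy();cv2.imwrite("pics/s4.png",im2)
cv2.imwrite("pics/v4.png",np.hstack([cv2.resize(im[60:],None,fx=.85,fy=.85),cv2.resize(im2[80:300,150:350],None,fx=1.5,fy=1.5)[:275]]))
```

```text
[490.52094098 277.34715241 200.25633977] [-2.54514195e-04  6.95891558e-01  7.18146701e-01 -4.37134999e-04] [ 0.27805597 -0.45728428 -1.78566142] [ 0.01569413 -0.05928921 -0.03069514] 0.07377633576851479
```

View pics/v4.png

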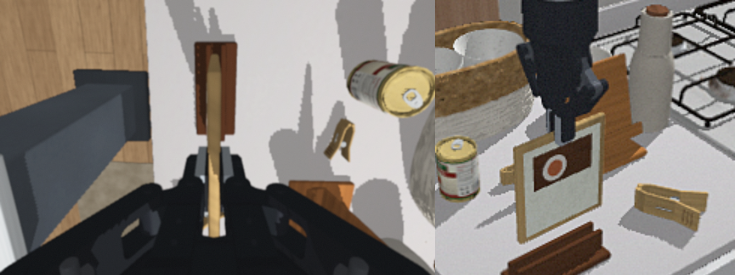

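The board is held squarely and lifted clear of the rack, with about 1.8 N hanging on the wrist. Next I'll move to a point in front of the stand, tilting on the way.

```bash
cat >> plan.py <<'E'
O=np.array([652.4,88.7,30.]); YS=0.8; L=.21
RS=R.from_euler('z',YS,degrees=True).as_matrix()@R.from_rotvec([0,L,0]).as_matrix()
def W(x,y,z): return O+RS@np.array([x,y,z])
RT=Rd(90+YS,L)
E
python3 - <<'E'
from plan import *
print(RT.round(3).tolist(), RS.round(3).tolist()); print(W(-4,1,131),W(-8,1,191))
A=np.array([605,90,250.]);plan(A,RT,6); print(); plan(W(-8,1,191),RT,3,A,RT)
E
```

```text
[[-0.014, 0.978, -0.208], [1.0, 0.014, -0.003], [0.0, -0.208, -0.978]] [[0.978, -0.014, 0.208], [0.014, 1.0, 0.003], [-0.208, 0.0, 0.978]]
[675.77988048  90.02656342 158.95588943] [684.37451296  90.14657492 218.47158391]
[-0.64, 0.36, -0.17] [0.23, 0.0, 0.02]
[-0.64, 0.36, -0.18] [0.23, 0.0, 0.02]
[-0.63, 0.35, -0.19] [0.23, 0.0, 0.02]
[-0.63, 0.35, -0.2] [0.23, 0.0, 0.02]
[-0.63, 0.34, -0.22] [0.23, 0.0, 0.02]
[-0.63, 0.34, -0.23] [0.23, 0.0, 0.02]
t 5.6 dp [ 114.5 -187.3   50. ] w [0.208 0.002 0.017]

[-0.01, 0.56, 0.1] [0.0, 0.0, 0.0]
[-0.01, 0.56, 0.1] [0.0, 0.0, 0.0]
[-0.01, 0.56, 0.1] [0.0, 0.0, 0.0]
t 5.6 dp [ 79.4   0.1 -31.5] w [0. 0. 0.]
```

>>> arm_command([
  [[0,-0.64,0.36,-0.17,0.23,0,0.02],[0,-0.64,0.36,-0.18,0.23,0,0.02],[0,-0.63,0.35,-0.19,0.23,0,0.02],[0,-0.63,0.35,-0.2,0.23,0,0.02],[0,-0.63,0.34,-0.22,0.23,0,0.02],[0,-0.63,0.34,-0.23,0.23,0,0.02],[0,0,0,0,0,0,0],[0,0,0,0,0,0,0]],
])

```text
time_s: 6.6
eef_pos: [605.0, 90.6, 250.4]
ee_rot: [-0.072, 0.698, 0.708, -0.075]
force: [0.7, 0.0, -0.9]
grip_width: 0.074
grip_force: 50.9
```

>>> arm_command([
  [[0,0,0.5,0.1,0,0,0],[0,0,0.5,0.1,0,0,0],[0,0,0.4,0.1,0,0,0],[0,0,0,0,0,0,0],[0,0,0,0,0,0,0]],
])

```text
time_s: 7.22
eef_pos: [670.1, 91.7, 222.6]
ee_rot: [-0.072, 0.698, 0.708, -0.074]
force: [0.6, 0.5, -1.3]
grip_width: 0.077
grip_force: 50.9
```

Run:
```python
from plan import *
s=sense();q=RS.T@(s["eef_pos"]-O);print(s["eef_pos"],s["force"],"in stand",q.round(1),"rot err",R.from_matrix(Rnow().T@RT).as_rotvec().round(3))
im=capture("top")[...,::-1].copy();cv2.imwrite("pics/t5.png",im); im2=capture("scene")[...,::-1].copy();cv2.imwrite("pics/s5.png",im2)
cv2.imwrite("pics/v5.png",np.hstack([cv2.resize(im[120:230,220:360],(560,440)),cv2.resize(im2[60:214,205:325],(343,440))])[:, :903])
v=cv2.imread("pics/v5.png");cv2.imwrite("pics/v5.png",cv2.resize(v,(800,int(440*800/v.shape[1]))))
```

```text
[670.07860945  91.70303808 222.55047896] [ 0.64441033  0.45155513 -1.33205307] in stand [-22.8   2.8 192. ] rot err [0.003 0.002 0.   ]
```

View pics/v5.png

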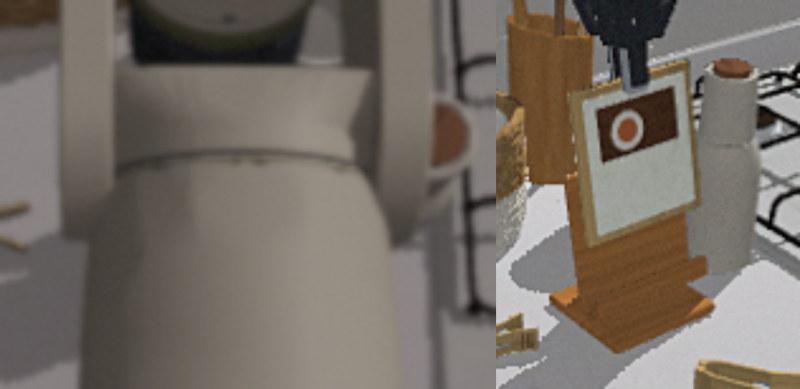

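In the scene view the board hangs parallel in front of the stand; the arm blocks the top view. I'm still about 15 mm in front of the lowering line, so I'll shift back and lower.

>>> arm_command([
  [[0,-0.04,0.15,0,0,0,0],[0,0,0.14,0,0,0,0],[0,0,0,0.3,0,0,0],[0,0,0,0.4,0,0,0],[0,0,0,0.3,0,0,0],[0,0,0,0,0,0,0],[0,0,0,0,0,0,0]],
])

```text
time_s: 8.2
eef_pos: [675.2, 88.9, 170.9]
ee_rot: [-0.071, 0.699, 0.708, -0.074]
force: [0.7, -1.1, -0.8]
grip_width: 0.075
grip_force: 50.9
```

```bash
cat > st.py <<'E'
from plan import *
s=sense();q=RS.T@(s["eef_pos"]-O);print(s["eef_pos"].round(1),"F stand",(RS.T@s["force"]).round(1),"tq",s["wrist_torque"].round(2),"in stand",q.round(1),"rot err",R.from_matrix(Rnow().T@RT).as_rotvec().round(3),s["time_s"])
E
python3 st.py
python3 - <<'E'
from h import *
im2=capture("scene")[...,::-1].copy();cv2.imwrite("pics/s6.png",im2)
cv2.imwrite("pics/v6.png",cv2.resize(im2[60:214,205:325],None,fx=3.8,fy=3.8,interpolation=cv2.INTER_CUBIC))
E
```

```text
[675.2  88.9 170.9] F stand [ 0.8 -1.1 -0.6] tq [-0.04 -0.15 -0.01] in stand [-7.100e+00 -1.000e-01  1.425e+02] rot err [ 0.004  0.002 -0.001] 8.2
```

View pics/v6.png

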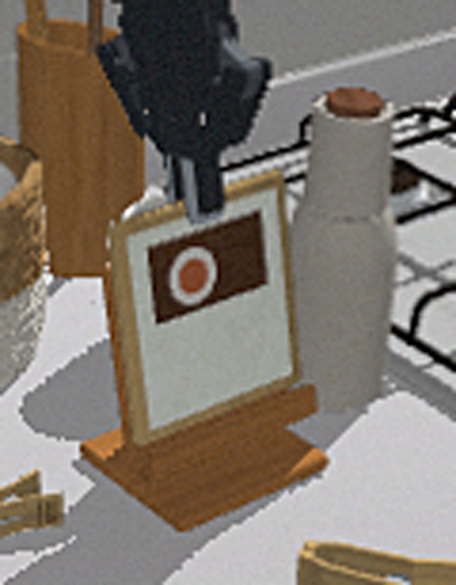

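The board's lower edge is now behind the lip, about 11 mm above the ledge. Next I'll check centring with the wrist camera, which sees the left top corners of both board and panel.

Run:
```python
from plan import *
c=cam("wrist");im=capture("wrist")[...,::-1].copy();cv2.imwrite("pics/w6.png",im);hsv=cv2.cvtColor(im,cv2.COLOR_BGR2HSV)
q=RS.T@(sense()["eef_pos"]-O)
for nm,x,z in (("board",q[0],q[2]-1),("panel",3,115)):
    pr=proj("w",[W(x,yy,z) for yy in (70,65,60,55,50,40)],c);print(nm,pr.round(1).tolist())
    X=int(round(pr[2][0]))
    for col in (X-4,X-2,X,X+2,X+4):
        a=int(pr[0][1])-8;print(col,a,[f"{h},{v}" for h,v in zip(hsv[a:a+44:1,col,0],hsv[a:a+44,col,2])])
```

```text
board [[253.2, 118.7], [253.2, 130.3], [253.2, 141.6], [253.2, 152.5], [253.2, 163.3], [253.1, 184.0]]
249 110 ['8,126', '0,124', '0,125', '173,126', '8,126', '10,128', '0,126', '0,125', '10,127', '0,125', '0,125', '10,121', '12,106', '13,95', '15,91', '16,92', '17,90', '18,91', '18,92', '17,92', '17,92', '18,92', '18,91', '17,92', '19,90', '19,91', '18,92', '18,90', '18,88', '18,90', '18,90', '18,88', '18,89', '18,88', '18,95', '18,104', '18,110', '18,111', '18,111', '18,111', '17,114', '18,113', '18,115', '18,115']
251 110 ['8,125', '10,126', '0,125', '0,124', '30,125', '15,123', '10,125', '15,126', '20,125', '0,125', '0,124', '15,122', '12,108', '14,97', '17,93', '18,93', '18,93', '17,92', '18,92', '17,92', '17,92', '18,93', '18,91', '18,92', '18,91', '19,90', '18,88', '18,88', '18,89', '18,89', '18,88', '18,88', '18,88', '19,88', '18,96', '18,103', '18,106', '18,111', '17,111', '19,111', '18,114', '18,114', '18,114', '18,115']
253 110 ['15,127', '0,125', '15,124', '20,124', '10,126', '10,124', '10,126', '15,124', '20,126', '10,126', '0,125', '9,122', '12,108', '15,97', '17,92', '
[... 2682 characters left out ...]
12,114', '12,103', '12,102', '13,106', '13,107', '13,109', '12,106', '13,108', '13,104', '13,99', '13,94', '13,87', '13,83', '12,84', '13,93', '13,104', '13,113', '12,119', '13,124', '13,136', '14,160', '14,177', '14,181', '14,182', '14,180', '13,181', '14,182']
276 107 ['15,126', '0,124', '15,124', '20,124', '15,127', '0,126', '10,124', '10,125', '10,125', '170,125', '15,125', '0,124', '0,126', '160,126', '0,125', '165,126', '8,124', '8,114', '11,104', '13,100', '13,103', '13,105', '13,104', '13,104', '13,105', '13,103', '14,101', '14,104', '13,99', '13,96', '13,90', '13,92', '13,95', '13,96', '13,97', '13,112', '13,138', '13,158', '13,167', '13,169', '14,166', '13,165', '13,167', '13,167']
```

The board sits about 1.3 mm left of the panel, so I'll shift it right a little and lower it to just above the ledge.

>>> arm_command([
  [[0,-0.03,0,0.05,0,0,0],[0,0,0,0.05,0,0,0],[0,0,0,0.05,0,0,0],[0,0,0,0.05,0,0,0],[0,0,0,0.02,0,0,0],[0,0,0,0,0,0,0],[0,0,0,0,0,0,0]],
])

```text
time_s: 9.18
eef_pos: [672.7, 87.3, 160.2]
ee_rot: [-0.071, 0.699, 0.708, -0.074]
force: [1.8, -1.6, 5.4]
grip_width: 0.075
grip_force: 51.7
```

```bash
python3 st.py
```

```text
[672.7  87.3 160.2] F stand [ 0.6 -1.6  5.7] tq [-0.12 -0.06  0.03] in stand [ -7.3  -1.7 131.6] rot err [ 0.005  0.002 -0.001] 9.175
```

Contact with the ledge came at the expected height (6 N up). Now I'll push it back against the panel.

>>> arm_command([
  [[0,0,0.03,0,0,0,0],[0,0,0.03,0,0,0,0],[0,0,0.02,0,0,0,0],[0,0,0,0,0,0,0],[0,0,0,0,0,0,0]],
])

```text
time_s: 9.8
eef_pos: [676.1, 87.3, 159.5]
ee_rot: [-0.072, 0.699, 0.708, -0.074]
force: [-1.1, -1.7, 8.0]
grip_width: 0.074
grip_force: 52.2
```

```bash
python3 st.py
```

```text
[676.1  87.3 159.5] F stand [-2.8 -1.7  7.6] tq [-0.14  0.76  0.04] in stand [ -3.8  -1.7 131.6] rot err [ 0.003  0.002 -0.001] 9.8
```

>>> arm_command([
  [[0,0,0.02,0,0,0,0],[0,0,0.02,0,0,0,0],[0,0,0,0,0,0,0],[0,0,0,0,0,0,0]],
])

```text
time_s: 10.3
eef_pos: [677.9, 87.4, 159.1]
ee_rot: [-0.072, 0.699, 0.708, -0.075]
force: [-2.0, -0.2, 8.0]
grip_width: 0.075
grip_force: 52.9
```

```bash
python3 st.py;  python3 - <<'E'
from plan import *
c=cam("wrist");im=capture("wrist")[...,::-1].copy();cv2.imwrite("pics/w7.png",im);hsv=cv2.cvtColor(im,cv2.COLOR_BGR2HSV)
q=RS.T@(sense()["eef_pos"]-O)
for nm,x,z in (("board",q[0],q[2]-1),("panel",3,115)):
    pr=proj("w",[W(x,yy,z) for yy in (65,60,55,50)],c);print(nm,pr.round(1).tolist())
    X=int(round(pr[2][0]))
    for col in (X-2,X,X+2):
        a=int(pr[0][1]);print(col,a,[int(v) for v in hsv[a:a+30,col,2]])
for r in (165,175): print([f"{h},{v}" for h,v in zip(hsv[r,240:285,0],hsv[r,240:285,2])])
print(proj("w",[W(x,45,z) for x,z in ((-8,130),(0,130),(0,115),(6,115))],c).round(1).tolist())
E
```

```text
[677.9  87.4 159.1] F stand [-3.6 -0.2  7.4] tq [-0.12  0.97  0.09] in stand [ -2.   -1.6 131.6] rot err [ 0.002  0.002 -0.001] 10.3
board [[253.2, 126.7], [253.2, 138.1], [253.2, 149.1], [253.2, 160.0]]
251 126 [95, 93, 91, 90, 90, 89, 92, 90, 92, 90, 89, 90, 88, 89, 88, 88, 87, 88, 95, 103, 109, 112, 111, 114, 114, 113, 114, 116, 115, 116]
253 126 [99, 97, 97, 96, 93, 93, 92, 89, 90, 91, 90, 89, 88, 89, 89, 90, 90, 89, 98, 103, 107, 110, 110, 113, 112, 113, 114, 114, 114, 114]
255 126 [90, 91, 93, 91, 92, 92, 91, 89, 87, 86, 84, 84, 87, 87, 89, 88, 86, 88, 95, 103, 109, 110, 112, 112, 113, 113, 112, 114, 115, 114]
panel [[263.1, 123.9], [263.0, 134.1], [262.9, 144.1], [262.7, 153.9]]
261 123 [84, 81, 80, 79, 81, 81, 80, 82, 79, 78, 80, 80, 82, 82, 83, 91, 95, 98, 98, 97, 99, 98, 98, 99, 97, 97, 97, 97, 97, 99]
263 123 [117, 101, 89, 83, 83, 82, 80, 80, 79, 78, 80, 81, 83, 82, 88, 97, 100, 102, 101, 103, 102, 102, 103, 103, 102, 103, 103, 103, 104, 105]
265 123 [122, 106, 93, 90, 92, 92, 87, 84, 81, 77, 77, 81, 81, 81, 88, 95, 101, 103, 102, 101, 102, 103, 101, 102, 104, 102, 102, 1
[... 254 characters left out ...]
,104', '13,104', '13,102', '12,101', '13,96', '13,90', '13,90', '13,97', '13,100', '13,97', '12,101', '13,130', '13,167', '13,180', '13,172', '13,155', '12,119', '13,100', '13,100', '13,101', '13,99']
['14,91', '14,92', '22,130', '32,166', '22,129', '18,97', '18,98', '18,105', '18,110', '18,111', '18,112', '18,112', '19,113', '19,112', '18,113', '18,112', '18,113', '18,109', '18,104', '17,98', '16,91', '13,98', '13,103', '13,106', '13,105', '13,104', '13,102', '13,101', '13,94', '13,92', '13,94', '13,99', '13,101', '13,97', '13,97', '14,99', '12,100', '13,99', '13,102', '13,125', '13,158', '13,161', '13,137', '13,103', '13,79']
[[240.4, 170.2], [257.5, 170.2], [256.9, 163.4], [268.4, 163.4]]
```

>>> arm_command([
  [[0,0,0.02,0,0,0,0],[0,0,0.01,0,0,0,0],[0,0,0,0,0,0,0],[0,0,0,0,0,0,0]],
])

```text
time_s: 10.85
eef_pos: [678.1, 87.4, 159.0]
ee_rot: [-0.074, 0.698, 0.708, -0.076]
force: [-10.5, -1.7, 10.7]
grip_width: 0.075
grip_force: 52.7
```

```bash
python3 st.py
```

```text
[678.1  87.4 159. ] F stand [-12.5  -1.6   8.3] tq [-0.27  2.53  0.09] in stand [ -1.8  -1.6 131.6] rot err [-0.002  0.002 -0.001] 10.85
```

Firm contact with the back (12 N). I'll release and back off along the board.

>>> arm_command([
  [[0.4,0,0,0,0,0,0],[0.4,0,0,0,0,0,0],[0.4,0,0,0,0,0,0],[0.4,0,0,-0.1,0,0,0],[0.4,0,0,-0.5,0,0,0],[0.4,0,0,-0.5,0,0,0],[0.4,0,0,0,0,0,0],[0.4,0,0,0,0,0,0]],
])

```text
time_s: 11.85
eef_pos: [690.7, 87.8, 210.4]
ee_rot: [-0.073, 0.699, 0.708, -0.075]
force: [-0.4, -0.5, -1.2]
grip_width: 0.397
grip_force: 0.0
```

```bash
python3 st.py;  python3 - <<'E'
from plan import *
c=cam("wrist");im=capture("wrist")[...,::-1].copy();cv2.imwrite("pics/w8.png",im);hsv=cv2.cvtColor(im,cv2.COLOR_BGR2HSV)
im2=capture("scene")[...,::-1].copy();cv2.imwrite("pics/s8.png",im2)
E=[(-8,130),(0,130),(0,115),(6,115)]
for yy in (50,30):
  pr=proj("w",[W(x,yy,z) for x,z in E],c);print(yy,pr.round(1).tolist())
  r=int(pr[0][1]);a=225;print(r,a,[f"{h},{v}" for h,v in zip(hsv[r,a:a+50,0],hsv[r,a:a+50,2])])
for nm,x,z in (("board",-4,130),("panel",4,115)):
    pr=proj("w",[W(x,yy,z) for yy in (65,60,55)],c);print(nm,pr.round(1).tolist())
    X=int(round(pr[1][0]));a=int(pr[0][1])
    for col in (X-2,X,X+2): print(col,a,[f"{h},{v}" for h,v in zip(hsv[a:a+25,col,0],hsv[a:a+25,col,2])])
# scene: board front lower left/right corners & upper: predicted vs hue profile
B=[(-8,60,130),(-8,-60,130),(-8,60,14),(-8,-60,14)]
print("scene pred",proj("scene",[W(*b) for b in B]).round(1).tolist())
E
```

```text
[690.7  87.8 210.4] F stand [-0.2 -0.5 -1.2] tq [-0.02 -0.06 -0.02] in stand [ -0.2  -1.5 184.5] rot err [ 0.001  0.002 -0.001] 11.85
50 [[240.5, 143.6], [253.0, 143.5], [252.9, 140.4], [261.5, 140.4]]
143 225 ['13,95', '12,97', '12,99', '13,103', '13,101', '13,99', '13,91', '14,91', '14,91', '13,86', '13,82', '13,88', '13,97', '13,97', '13,97', '13,96', '13,99', '16,110', '18,134', '18,167', '18,191', '19,202', '19,205', '19,207', '19,205', '19,206', '19,208', '19,205', '19,194', '19,171', '16,147', '13,161', '13,180', '14,188', '14,187', '13,184', '13,167', '13,141', '13,126', '13,152', '13,177', '13,186', '13,182', '13,160', '13,121', '13,103', '13,100', '13,102', '13,103', '12,103']
30 [[240.9, 173.8], [252.9, 173.8], [252.8, 168.6], [261.2, 168.6]]
173 225 ['12,92', '13,93', '13,98', '12,101', '13,105', '13,101', '12,94', '12,92', '13,94', '13,93', '13,85', '13,81', '13,90', '13,96', '12,99', '12,102', '12,102', '15,104', '19,126', '19,157', '19,180', '19,193', '19,196', '19,196', '19,194', '19,196', '19,196', '19,194', '19,181', '18,162', '15,145', '13,163', '14,183', '14,189',
[... 1128 characters left out ...]
3,116', '13,146', '13,169', '13,179', '13,180', '14,178', '13,178', '14,179', '13,179', '13,178', '13,180', '13,180', '14,180']
259 117 ['0,127', '12,124', '9,115', '11,98', '12,88', '12,85', '13,83', '13,81', '13,80', '13,81', '13,84', '12,91', '13,102', '14,122', '13,149', '13,169', '14,179', '14,184', '14,185', '14,186', '14,185', '14,186', '14,186', '13,186', '14,187']
261 117 ['0,127', '15,127', '20,125', '13,115', '11,102', '13,94', '13,93', '13,95', '13,91', '13,90', '13,86', '14,86', '12,89', '13,98', '13,115', '13,140', '14,158', '14,168', '14,168', '14,168', '13,168', '13,168', '13,168', '13,168', '13,170']
scene pred [[233.6, 125.3], [278.6, 110.3], [240.4, 177.2], [283.2, 159.8]]
```

Run:
```python
from plan import *
im=cv2.imread("pics/s8.png");hsv=cv2.cvtColor(im,cv2.COLOR_BGR2HSV)
for z in (105,85,65,45,25):
    p=proj("scene",[W(6,59,z),W(0,59,z),W(-8,59,z)]);r=int(round(p[1,1]));a=int(p[0,0])-6
    # same-row predicted columns
    cols=[]
    for x in (6,0,-8):
        pp=proj("scene",[W(x,59,z-20),W(x,59,z+20)]);cols.append(round(float(np.interp(r,pp[::-1,1],pp[::-1,0])),1))
    print(z,"row",r,"pred",cols,"start",a,[f"{h},{s},{v}" for h,s,v in hsv[r,a:a+26]])
```

```text
105 row 136 pred [231.7, 233.3, 235.4] start 225 ['150,1,205', '120,2,206', '135,2,208', '126,6,209', '120,2,206', '0,0,207', '109,9,217', '13,118,117', '15,179,114', '17,126,113', '18,109,112', '19,113,135', '19,118,130', '18,108,128', '20,51,141', '56,11,159', '39,11,157', '40,15,158', '45,16,155', '15,32,96', '8,203,49', '10,140,53', '14,151,59', '12,147,52', '11,51,85', '70,5,170']
85 row 145 pred [232.9, 234.4, 236.6] start 226 ['150,1,205', '130,4,204', '120,6,209', '100,4,206', '135,2,205', '135,5,206', '126,6,216', '13,55,143', '13,181,113', '14,163,114', '20,110,114', '19,111,131', '20,118,128', '19,121,122', '19,94,128', '75,6,170', '72,8,162', '64,12,165', '34,11,164', '21,20,129', '8,188,42', '16,161,49', '13,148,55', '6,127,58', '10,144,53', '12,191,48']
65 row 154 pred [234.1, 235.6, 237.8] start 227 ['0,2,128', '158,8,131', '120,2,129', '30,6,131', '120,4,132', '105,4,131', '120,13,138', '13,21,107', '14,192,110', '15,169,115', '18,112,123', '20,118,121', '19,111,131', '20,122,128', '19,103,126', '30,15,153', '66,8,164', '52,18,160', '38,13,161', '45,10,160', '42,16,159', '46,18,158', '40,10,157', '53,6,161', '48,15,165', '34,11,163']
45 row 163 pred [235.3, 236.8, 238.9] start 229 ['140,6,131', '120,2,129', '150,2,131', '90,4,130', '158,8,135', '101,15,135', '105,4,131', '14,192,109', '13,162,124', '18,136,105', '18,104,120', '19,115,137', '20,125,131', '18,108,130', '23,30,144', '79,12,169', '47,11,164', '45,9,163', '48,8,161', '38,6,161', '54,8,163', '45,13,163', '47,11,162', '24,8,159', '30,6,159', '39,11,158']
25 row 171 pred [236.4, 237.9, 240.0] start 230 ['90,4,130', '120,6,133', '90,2,133', '165,4,134', '105,8,132', '103,14,131', '113,22,141', '14,196,104', '14,168,103', '16,142,88', '18,105,129', '19,107,136', '18,113,129', '19,110,130', '24,42,144', '66,8,168', '47,14,168', '34,11,157', '34,11,161', '43,11,161', '60,5,163', '40,19,160', '34,11,157', '53,13,160', '56,11,158', '54,8,157']
```

The board is on the ledge and centred to within about 1 mm. However, the panel strip visible beside it widens slightly toward the bottom, which suggests the foot stands a few mm off the back. I'll nudge the lower part with closed fingers.

Run:
```python
from plan import *
M=Rd(90.8,-.5);A=np.array([605,88,215.]);plan(A,M,6);plan([605,88,85],M,3,A,M);print((M.T@np.array([1,0,0])).round(3),(M.T@RS[:,0]).round(3))
```

```text
[0.0, -0.28, 0.04] [-0.79, 0.0, -0.0]
[0.0, -0.29, 0.01] [-0.79, 0.0, -0.0]
[0.0, -0.28, -0.02] [-0.79, 0.0, -0.0]
[0.0, -0.28, -0.06] [-0.79, 0.0, -0.0]
[0.0, -0.27, -0.09] [-0.79, 0.0, -0.0]
[0.0, -0.26, -0.12] [-0.79, 0.0, -0.0]
t 11.95 dp [-85.6   0.2   4.6] w [-0.709  0.002 -0.   ]
[0.0, -0.42, 0.76] [0.0, 0.0, 0.0]
[0.0, -0.42, 0.76] [0.0, 0.0, 0.0]
[0.0, -0.42, 0.76] [0.0, 0.0, 0.0]
t 11.95 dp [   0.    0. -130.] w [0. 0. 0.]
[-0.014  0.877  0.479] [0.    0.758 0.652]
```

>>> arm_command([
  [[0,0,-0.28,0.04,-0.79,0,0],[0,0,-0.29,0.01,-0.79,0,0],[0,0,-0.28,-0.02,-0.79,0,0],[0,0,-0.28,-0.06,-0.79,0,0],[0,0,-0.27,-0.09,-0.79,0,0],[0,0,-0.26,-0.12,-0.79,0,0],[0,0,0,0,0,0,0],[0,0,0,0,0,0,0]],
], squeeze=25)

```text
time_s: 12.95
eef_pos: [606.2, 86.5, 216.6]
ee_rot: [0.176, 0.68, 0.69, 0.177]
force: [0.8, 0.3, -0.4]
grip_width: 0.004
grip_force: 0.0
```

>>> arm_command([
  [[0,0,-0.42,0.76,0,0,0],[0,0,-0.42,0.76,0,0,0],[0,0,-0.42,0.76,0,0,0],[0,0,0,0,0,0,0],[0,0,0,0,0,0,0]],
])

```text
time_s: 13.58
eef_pos: [606.9, 86.3, 87.8]
ee_rot: [0.177, 0.68, 0.689, 0.178]
force: [1.0, -0.7, 1.2]
grip_width: 0.001
grip_force: 0.0
```

```bash
python3 st.py
```

```text
[606.9  86.3  87.8] F stand [ 0.7 -0.7  1.4] tq [-0.03  0.24 -0.03] in stand [-56.5  -1.8  47.1] rot err [0.716 0.002 0.   ] 13.575
```

>>> arm_command([
  [[0,0,0.15,0.13,0,0,0],[0,0,0.15,0.13,0,0,0],[0,0,0.04,0.03,0,0,0],[0,0,0,0,0,0,0],[0,0,0,0,0,0,0]],
])

```text
time_s: 14.2
eef_pos: [627.3, 86.7, 81.6]
ee_rot: [0.176, 0.68, 0.69, 0.177]
force: [-0.3, 0.5, 0.1]
grip_width: -0.001
grip_force: 0.0
```

```bash
python3 st.py
```

```text
[627.3  86.7  81.6] F stand [-0.3  0.5  0.1] tq [-0.05  0.26  0.06] in stand [-35.4  -1.7  45.2] rot err [ 0.714  0.002 -0.   ] 14.2
```

>>> arm_command([
  [[0,0,0.03,0.03,0,0,0],[0,0,0.03,0.02,0,0,0],[0,0,0,0,0,0,0],[0,0,0,0,0,0,0]],
])

```text
time_s: 14.7
eef_pos: [631.2, 86.7, 80.8]
ee_rot: [0.176, 0.68, 0.69, 0.177]
force: [0.5, 0.0, -0.2]
grip_width: -0.002
grip_force: 0.0
```

```bash
python3 st.py
```

```text
[631.2  86.7  80.8] F stand [ 0.5  0.  -0.1] tq [-0.    0.2   0.01] in stand [-31.3  -1.7  45.3] rot err [ 0.714  0.002 -0.   ] 14.7
```

>>> arm_command([
  [[0,0,0.03,0.03,0,0,0],[0,0,0.03,0.02,0,0,0],[0,0,0,0,0,0,0]],
])

```text
time_s: 15.08
eef_pos: [635.2, 86.7, 80.1]
ee_rot: [0.176, 0.68, 0.69, 0.177]
force: [0.4, 0.5, 1.0]
grip_width: 0.001
grip_force: 0.0
```

>>> arm_command([
  [[0,0,0.03,0.03,0,0,0],[0,0,0,0,0,0,0]],
])

```text
time_s: 15.32
eef_pos: [637.2, 86.8, 79.5]
ee_rot: [0.176, 0.68, 0.69, 0.177]
force: [-0.2, 0.2, 0.4]
grip_width: 0.001
grip_force: 0.0
```

>>> arm_command([
  [[0,0,0.03,0.02,0,0,0],[0,0,0,0,0,0,0]],
])

```text
time_s: 15.58
eef_pos: [639.0, 86.8, 79.4]
ee_rot: [0.176, 0.68, 0.69, 0.177]
force: [-0.6, 0.9, -0.3]
grip_width: -0.001
grip_force: 0.0
```

```bash
python3 st.py
```

```text
[639.   86.8  79.4] F stand [-0.5  1.  -0.5] tq [0.   0.21 0.02] in stand [-23.4  -1.7  45.5] rot err [ 0.714  0.002 -0.   ] 15.575
```

>>> arm_command([
  [[0,0,0.03,0.03,0,0,0],[0,0,0,0,0,0,0]],
])

```text
time_s: 15.82
eef_pos: [641.0, 86.8, 78.7]
ee_rot: [0.176, 0.68, 0.69, 0.177]
force: [-0.1, 0.3, -0.2]
grip_width: 0.001
grip_force: 0.1
```

>>> arm_command([
  [[0,0,0.03,0.02,0,0,0],[0,0,0,0,0,0,0]],
])

```text
time_s: 16.08
eef_pos: [642.4, 86.9, 78.4]
ee_rot: [0.175, 0.68, 0.69, 0.177]
force: [-5.0, -0.7, 1.7]
grip_width: -0.002
grip_force: 2.1
```

>>> arm_command([
  [[0,0,0.03,0.03,0,0,0],[0,0,0,0,0,0,0]],
])

```text
time_s: 16.32
eef_pos: [643.1, 87.0, 78.2]
ee_rot: [0.174, 0.68, 0.69, 0.176]
force: [-23.4, -3.8, 18.0]
grip_width: -0.0
grip_force: 13.1
```

```bash
python3 st.py
```

```text
[643.1  87.   78.2] F stand [-26.7  -3.5  12.7] tq [-0.39  2.14 -0.25] in stand [-19.2  -1.6  45.2] rot err [0.71  0.002 0.001] 16.325
```

The push met stiff contact with almost no travel, so the board is flat. I'll back off and rise.

>>> arm_command([
  [[0,0,-0.15,-0.13,0,0,0],[0,0,-0.3,-0.26,0,0,0],[0,0,-0.3,-0.26,0,0,0],[0,0,0.42,-0.76,0,0,0],[0,0,0.42,-0.76,0,0,0],[0,0,0.3,-0.55,0,0,0],[0,0,0,0,0,0,0]],
])

```text
time_s: 17.2
eef_pos: [597.2, 86.4, 209.4]
ee_rot: [0.178, 0.679, 0.689, 0.179]
force: [0.3, -0.2, 0.2]
grip_width: -0.001
grip_force: 0.0
```

```bash
python3 st.py && python3 -c "
from plan import *
plan([462,81,170],Rd(208.8),14)"
```

```text
[597.2  86.4 209.4] F stand [ 0.3 -0.2  0.3] tq [-0.01  0.25  0.06] in stand [-91.4  -1.5 163.9] rot err [0.72  0.002 0.   ] 17.2
[-0.01, -0.2, -0.05] [0.15, 0.25, -0.96]
[0.02, -0.2, -0.04] [0.15, 0.25, -0.96]
[0.05, -0.19, -0.03] [0.15, 0.25, -0.96]
[0.08, -0.18, -0.03] [0.15, 0.25, -0.96]
[0.11, -0.17, -0.02] [0.15, 0.25, -0.96]
[0.13, -0.15, -0.01] [0.15, 0.25, -0.96]
[0.15, -0.13, -0.0] [0.15, 0.25, -0.96]
[0.17, -0.11, 0.0] [0.15, 0.25, -0.96]
[0.18, -0.08, 0.01] [0.15, 0.25, -0.96]
[0.19, -0.06, 0.02] [0.15, 0.25, -0.96]
[0.2, -0.03, 0.03] [0.15, 0.25, -0.96]
[0.2, 0.0, 0.04] [0.15, 0.25, -0.96]
[0.19, 0.03, 0.05] [0.15, 0.25, -0.96]
[0.19, 0.06, 0.05] [0.15, 0.25, -0.96]
t 17.2 dp [-135.2   -5.4  -39.4] w [ 0.312  0.524 -2.007]
```

>>> arm_command([
  [[1,-0.01,-0.2,-0.05,0.15,0.25,-0.96],[1,0.02,-0.2,-0.04,0.15,0.25,-0.96],[1,0.05,-0.19,-0.03,0.15,0.25,-0.96],[1,0.08,-0.18,-0.03,0.15,0.25,-0.96],[1,0.11,-0.17,-0.02,0.15,0.25,-0.96],[1,0.13,-0.15,-0.01,0.15,0.25,-0.96],[1,0.15,-0.13,0,0.15,0.25,-0.96],[1,0.17,-0.11,0,0.15,0.25,-0.96]],
])

```text
time_s: 18.2
eef_pos: [518.1, 82.3, 183.1]
ee_rot: [0.085, 0.175, 0.977, 0.088]
force: [-0.5, 0.2, -0.6]
grip_width: 1.0
grip_force: 0.0
```

>>> arm_command([
  [[1,0.18,-0.08,0.01,0.15,0.25,-0.96],[1,0.19,-0.06,0.02,0.15,0.25,-0.96],[1,0.2,-0.03,0.03,0.15,0.25,-0.96],[1,0.2,0,0.04,0.15,0.25,-0.96],[1,0.19,0.03,0.05,0.15,0.25,-0.96],[1,0.19,0.06,0.05,0.15,0.25,-0.96],[1,0,0,0,0,0,0],[1,0,0,0,0,0,0]],
])

```text
time_s: 19.2
eef_pos: [460.8, 79.3, 167.6]
ee_rot: [-0.004, -0.251, 0.968, -0.001]
force: [-0.5, -0.6, 0.8]
grip_width: 1.004
grip_force: 0.0
```

```bash
cat > clipm.py <<'E'
from plan import *
import sys
s=sense();print(s["eef_pos"].round(1),"rot err",R.from_matrix(Rnow().T@Rd(208.8)).as_rotvec().round(3))
def meas(n,im,c):
    hsv=cv2.cvtColor(im,cv2.COLOR_BGR2HSV)
    m=cv2.inRange(hsv,(10,60,100),(28,255,255)); roi=np.zeros_like(m)
    P=proj(n,[[x,y,z] for x in(425,555) for y in(40,135) for z in (0,34)],c).astype(np.int32)
    cv2.fillConvexPoly(roi,cv2.convexHull(P),255); m&=roi
    _,l,st,ce=cv2.connectedComponentsWithStats(m); i=1+st[1:,4].argmax(); p=np.argwhere(l==i)[:,::-1]
    print(n,st[i]); return p.astype(float)
c=cam("wrist");im=capture("wrist")[...,::-1].copy();cv2.imwrite("pics/w9.png",im)
p=meas("wrist",im,c)
w=onz("w",p,32,c)[:,:2]; h=w.mean(0)
a=np.array([np.cos(np.radians(28.8)),np.sin(np.radians(28.8))]);n=np.array([-a[1],a[0]]);o=np.array([489.7,95.9])
t=(w-o)@a;u=(w-o)@n;print("t",t.min().round(1),t.max().round(1))
for k in range(-50,58,4):
    q=(t>=k)&(t<k+4)
    if q.any(): 
        us=np.sort(u[q]);g=np.diff(us);j=g.argmax();print(k+2,us[0].round(1),us[-1].round(1),"gap",(us[j].round(1),us[j+1].round(1)) if g[j]>2.5 else None)
E
python3 clipm.py
```

```text
[460.8  79.3 167.6] rot err [ 0.    -0.007  0.005]
wrist [ 226  170   51   93 1048]
t -51.7 48.2
-48 -23.4 20.8 gap (np.float64(-20.5), np.float64(16.0))
-44 -25.5 22.9 gap (np.float64(-21.6), np.float64(14.2))
-40 -25.5 22.9 gap (np.float64(-19.7), np.float64(13.3))
-36 -23.6 21.1 gap (np.float64(-18.8), np.float64(12.4))
-32 -21.8 20.3 gap (np.float64(-16.9), np.float64(11.5))
-28 -20.8 19.4 gap (np.float64(-16.0), np.float64(10.6))
-24 -19.0 18.5 gap (np.float64(-14.0), np.float64(9.7))
-20 -18.0 17.6 gap (np.float64(-12.1), np.float64(9.7))
-16 -16.1 15.8 gap (np.float64(-11.1), np.float64(8.8))
-12 -15.1 15.8 gap (np.float64(-10.1), np.float64(8.8))
-8 -13.2 14.9 gap (np.float64(-9.2), np.float64(8.9))
-4 -12.2 14.0 gap (np.float64(-9.2), np.float64(9.0))
0 -12.2 14.1 gap (np.float64(-9.2), np.float64(9.0))
4 -12.2 14.2 gap (np.float64(-8.2), np.float64(9.1))
8 -11.3 14.3 gap (np.float64(-8.2), np.float64(9.1))
12 -11.3 14.3 gap (np.float64(-8.2), np.float64(9.2))
16 -10.3 14.4 gap (np.float64(-7.2), np.float64(9.2))
20 -10.3 14.5 gap (np.float64(-7.2), np.float64(9.3))
24 -10.3 14.6 gap (np.float64(-6.2), np.float64(9.4))
28 -9.3 14.7 gap (np.float64(-6.2), np.float64(8.4))
32 -9.3 14.7 gap (np.float64(-5.1), np.float64(7.4))
36 -8.3 12.7 gap (np.float64(-3.0), np.float64(5.4))
40 -6.2 11.7 gap None
44 -4.1 10.7 gap None
48 -3.0 9.7 gap (np.float64(1.2), np.float64(5.5))
```

The clip's axis is at about 31° with the pivot near (488,96), so the 32 mm-behind-pivot grasp point is right under the TCP. I'll correct the yaw, descend and squeeze.

>>> arm_command([
  [[1,0,0,0.75,0,-0.05,-0.25],[1,0,0,0.75,0,0,0],[1,0,0,0.75,0,0,0],[1,0,0,0.55,0,0,0],[1,0,0,0.2,0,0,0],[1,0,0,0,0,0,0],[1,0,0,0,0,0,0]],
])

```text
time_s: 20.12
eef_pos: [461.1, 79.1, 18.9]
ee_rot: [0.001, -0.271, 0.963, -0.0]
force: [1.0, -0.0, 0.6]
grip_width: 0.999
grip_force: 0.0
```

>>> arm_command([
  [[0.2,0,0,0,0,0,0],[0.2,0,0,0,0,0,0],[0.2,0,0,0,0,0,0],[0.2,0,0,0,0,0,0],[0.2,0,0,0,0,0,0],[0.2,0,0,0,0,0,0]],
], squeeze=35)

```text
time_s: 20.88
eef_pos: [461.4, 79.1, 19.3]
ee_rot: [0.001, -0.271, 0.963, -0.001]
force: [-2.7, -0.0, 13.8]
grip_width: 0.278
grip_force: 35.7
```

```bash
python3 st.py
```

```text
[461.4  79.1  19.3] F stand [-5.6  0.  12.9] tq [0.14 0.26 0.06] in stand [-184.7   -7.   -50.3] rot err [0.127 0.224 2.096] 20.875
```

The clip is fully open, with the opening at about 24 mm. I'll lift it and check its pose in the hand.

>>> arm_command([
  [[0.2,0,0,-0.1,0,0,0],[0.2,0,0,-0.4,0,0,0],[0.2,0,0,-0.8,0,0,0],[0.2,0,0,-0.8,0,0,0],[0.2,0,0,-0.8,0,0,0],[0.2,0,0,0,0,0,0],[0.2,0,0,0,0,0,0]],
])

```text
time_s: 21.75
eef_pos: [459.9, 79.2, 162.2]
ee_rot: [-0.001, -0.271, 0.963, 0.0]
force: [-0.3, -0.1, -0.9]
grip_width: 0.278
grip_force: 34.5
```

```bash
python3 st.py
python3 - <<'E'
from plan import *
s=sense();Rt=Rnow();c=cam("wrist");im=capture("wrist")[...,::-1].copy();cv2.imwrite("pics/w10.png",im);cv2.imwrite("pics/s10.png",capture("scene")[...,::-1])
hsv=cv2.cvtColor(im,cv2.COLOR_BGR2HSV);m=cv2.inRange(hsv,(10,60,90),(30,255,255))
# expected clip: in tool frame x=-t; jaws ahead at tool x -32-50, top face at tool z = 19.3-32=-12.7
top=-12.7
P=[s["eef_pos"]+Rt@np.array([x,y,z]) for x in(-95,20) for y in(-35,35) for z in (top,top+34)]
roi=np.zeros_like(m);cv2.fillConvexPoly(roi,cv2.convexHull(proj("w",P,c).astype(np.int32)),255);m&=roi
p=np.argwhere(m>0)[:,::-1].astype(float)
C,d=rays("w",p,c);Ct=Rt.T@(C-s["eef_pos"]);dt=d@Rt
w=Ct+dt*((top-Ct[2])/dt[:,2])[:,None]
print("n",len(p),"x",w[:,0].min(),w[:,0].max())
for k in range(-100,20,5):
    q=(w[:,0]>=k)&(w[:,0]<k+5)
    if q.sum()>2:
        us=np.sort(w[q,1]);g=np.diff(us);j=g.argmax();print(k+2,q.sum(),us[0].round(1),us[-1].round(1),"gap",(us[j].round(1),us[j+1].round(1)) if g[j]>2.5 else None)
E
```

```text
[459.9  79.2 162.2] F stand [-0.1 -0.1 -0.9] tq [0.01 0.05 0.03] in stand [-216.    -6.8   89.1] rot err [0.125 0.219 2.096] 21.75
n 1744 x -32.9720258699146 25.242413881501278
-33 99 -16.1 13.2 gap (np.float64(-9.5), np.float64(8.6))
-28 173 -15.6 12.7 gap (np.float64(-8.4), np.float64(7.5))
-23 205 -15.9 11.5 gap (np.float64(-7.9), np.float64(7.0))
-18 157 -15.2 11.4 gap (np.float64(-7.3), np.float64(6.9))
-13 165 -12.7 11.3 gap (np.float64(-7.3), np.float64(6.9))
-8 150 -11.5 11.2 gap (np.float64(-6.7), np.float64(7.3))
-3 155 -11.8 11.0 gap (np.float64(-6.6), np.float64(6.2))
2 161 -11.8 10.9 gap (np.float64(-6.5), np.float64(6.1))
7 159 -11.7 11.2 gap (np.float64(-6.5), np.float64(6.1))
12 125 -11.5 11.2 gap (np.float64(-8.3), np.float64(6.0))
17 91 -9.9 10.1 gap (np.float64(-9.9), np.float64(5.9))
```

Seen from the wrist camera, the clip is gripped with its tails parallel and centred, and the pivot is about 32 mm ahead of the TCP. Now I'll carry it to the front left of the stand and turn it so the jaws point to −y.

```bash
python3 -c "
from plan import *
A=W(-90,155,130);print(A,W(0,150,91),W(0,108,91));plan(A,RT,15)"
```

```text
[589.31880523 242.83427337 175.9054099 ] [669.27367473 238.95023908 119.00081324] [669.8600863  196.95433307 119.00081324]
[-0.26, 0.1, -0.02] [0.06, 0.1, 0.93]
[-0.24, 0.13, -0.02] [0.06, 0.1, 0.93]
[-0.22, 0.16, -0.03] [0.06, 0.1, 0.93]
[-0.2, 0.19, -0.03] [0.06, 0.1, 0.93]
[-0.17, 0.22, -0.04] [0.06, 0.1, 0.93]
[-0.14, 0.24, -0.04] [0.06, 0.1, 0.93]
[-0.1, 0.26, -0.05] [0.06, 0.1, 0.93]
[-0.06, 0.27, -0.05] [0.06, 0.1, 0.93]
[-0.03, 0.27, -0.05] [0.06, 0.1, 0.93]
[0.01, 0.27, -0.05] [0.06, 0.1, 0.93]
[0.05, 0.27, -0.06] [0.06, 0.1, 0.93]
[0.09, 0.26, -0.06] [0.06, 0.1, 0.93]
[0.13, 0.24, -0.06] [0.06, 0.1, 0.93]
[0.16, 0.22, -0.06] [0.06, 0.1, 0.93]
[0.19, 0.2, -0.06] [0.06, 0.1, 0.93]
t 21.85 dp [129.5 163.7  14.1] w [0.125 0.218 2.096]
```

>>> arm_command([
  [[0.2,-0.26,0.1,-0.02,0.06,0.1,0.93],[0.2,-0.24,0.13,-0.02,0.06,0.1,0.93],[0.2,-0.22,0.16,-0.03,0.06,0.1,0.93],[0.2,-0.2,0.19,-0.03,0.06,0.1,0.93],[0.2,-0.17,0.22,-0.04,0.06,0.1,0.93],[0.2,-0.14,0.24,-0.04,0.06,0.1,0.93],[0.2,-0.1,0.26,-0.05,0.06,0.1,0.93],[0.2,-0.06,0.27,-0.05,0.06,0.1,0.93]],
])

```text
time_s: 22.85
eef_pos: [529.1, 166.9, 169.1]
ee_rot: [-0.047, 0.282, 0.957, -0.049]
force: [-0.4, -0.3, -0.9]
grip_width: 0.28
grip_force: 34.4
```

>>> arm_command([
  [[0.2,-0.03,0.27,-0.05,0.06,0.1,0.93],[0.2,0.01,0.27,-0.05,0.06,0.1,0.93],[0.2,0.05,0.27,-0.06,0.06,0.1,0.93],[0.2,0.09,0.26,-0.06,0.06,0.1,0.93],[0.2,0.13,0.24,-0.06,0.06,0.1,0.93],[0.2,0.16,0.22,-0.06,0.06,0.1,0.93],[0.2,0.19,0.2,-0.06,0.06,0.1,0.93],[0.2,0,0,0,0,0,0]],
])

```text
time_s: 23.85
eef_pos: [589.8, 243.0, 175.2]
ee_rot: [-0.075, 0.696, 0.709, -0.08]
force: [-1.7, -1.1, -0.9]
grip_width: 0.285
grip_force: 34.5
```

```bash
python3 st.py && python3 -c "
from plan import *
s=sense();print(s['joints'].round(2),s['grip_width'])
print(RT.T@(W(0,150,91)-s['eef_pos'])/50)"
```

```text
[589.8 243.  175.2] F stand [-1.5 -1.1 -1.2] tq [ 0.01 -0.07 -0.02] in stand [-89.4 155.1 129.4] rot err [-0.009  0.006  0.004] 23.85
[0.19 0.74 1.03 0.03 1.59 0.17] 0.28466534131079246
[-0.1029744   1.78753766  0.76846306]
```

>>> arm_command([
  [[0.2,-0.03,0.45,0.19,-0.06,0.04,0.03],[0.2,-0.03,0.45,0.19,0,0,0],[0.2,-0.02,0.45,0.19,0,0,0],[0.2,-0.02,0.44,0.2,0,0,0],[0.2,0,0,0,0,0,0],[0.2,0,0,0,0,0,0],[0.2,0,0,0,0,0,0]],
])

```text
time_s: 24.72
eef_pos: [669.1, 239.1, 121.6]
ee_rot: [-0.073, 0.699, 0.708, -0.073]
force: [-0.6, 0.1, -1.0]
grip_width: 0.277
grip_force: 34.6
```

```bash
python3 st.py
python3 - <<'E'
from plan import *
s=sense();Rt=Rnow();c=cam("wrist");im=capture("wrist")[...,::-1].copy();cv2.imwrite("pics/w11.png",im)
sc=capture("scene")[...,::-1].copy();cv2.imwrite("pics/s11.png",sc)
a=cv2.resize(sc[90:210,200:320],(600,600),interpolation=cv2.INTER_CUBIC);cv2.imwrite("pics/v11.png",a)
# predicted scene pixels (crop coords) of clip tips and pile edge
T=[s["eef_pos"]+Rt@np.array(v,float) for v in ((-76,-18.5,-12.7),(-76,18.5,-12.7),(-76,-18.5,19.3),(-32,0,-12.7),(13,0,-12.7))]
print(((proj("scene",T)-[200,90])*5).round().tolist())
print(((proj("scene",[W(-8,59,104),W(-8,59,72),W(6,59,104)])-[200,90])*5).round().tolist())
E
```

```text
[669.1 239.1 121.6] F stand [-0.4  0.1 -1.1] tq [-0.04 -0.1  -0.02] in stand [ -0.7 150.1  93.5] rot err [ 0.003 -0.001 -0.001] 24.725
[[163.0, 247.0], [112.0, 229.0], [173.0, 321.0], [47.0, 269.0], [-48.0, 303.0]]
[[178.0, 236.0], [187.0, 308.0], [158.0, 229.0]]
```

View pics/v11.png

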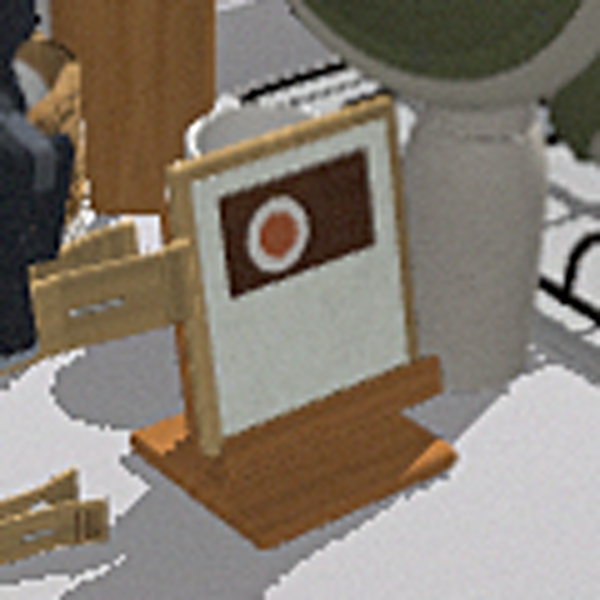

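The open front jaw is just in front of the board's left edge at crop (188,280) and the rear jaw is behind the panel at (137,235), so the jaws straddle the pile as intended. The mill and small clip are untouched. Now I'll slide the jaws over the edge.

>>> arm_command([
  [[0.2,-0.1,0.01,0.02,0,0,0],[0.2,-0.15,0,0.02,0,0,0],[0.2,-0.15,0,0,0,0,0],[0.2,0,0,0,0,0,0],[0.2,0,0,0,0,0,0]],
])

```text
time_s: 25.45
eef_pos: [669.8, 218.9, 118.6]
ee_rot: [-0.073, 0.699, 0.707, -0.074]
force: [0.3, -0.6, -0.9]
grip_width: 0.28
grip_force: 34.6
```

```bash
python3 st.py
```

```text
[669.8 218.9 118.6] F stand [ 0.5 -0.6 -0.8] tq [ 0.06 -0.1  -0.04] in stand [  0.3 129.9  90.6] rot err [ 0.002 -0.001 -0.002] 25.45
```

No contact. I'll insert the remaining 22 mm.

>>> arm_command([
  [[0.2,-0.15,0,0,0,0,0],[0.2,-0.15,0,0,0,0,0],[0.2,-0.14,0,0,0,0,0],[0.2,0,0,0,0,0,0],[0.2,0,0,0,0,0,0]],
])

```text
time_s: 26.08
eef_pos: [670.0, 196.9, 118.5]
ee_rot: [-0.073, 0.699, 0.707, -0.074]
force: [0.2, 0.3, -0.4]
grip_width: 0.276
grip_force: 34.6
```

```bash
python3 st.py
python3 - <<'E'
from plan import *
s=sense();Rt=Rnow();c=cam("wrist");im=capture("wrist")[...,::-1].copy();cv2.imwrite("pics/w12.png",im);cv2.imwrite("pics/s12.png",capture("scene")[...,::-1])
hsv=cv2.cvtColor(cv2.imread("pics/s12.png"),cv2.COLOR_BGR2HSV)
# front jaw length beyond board's front-left edge: scan scene rows around clip middle
for y in (140,145,150): print(y,[f"{h},{S},{v}" for h,S,v in hsv[y,225:262]])
E
```

```text
[670.  196.9 118.5] F stand [ 0.2  0.3 -0.4] tq [ 0.05 -0.12 -0.01] in stand [  0.2 108.   90.5] rot err [ 0.002 -0.001 -0.002] 26.075
140 ['17,110,104', '19,99,103', '20,110,114', '19,115,153', '19,112,164', '19,107,134', '21,106,128', '20,119,124', '19,105,119', '19,108,113', '19,116,112', '20,100,110', '22,103,106', '18,100,107', '18,109,110', '20,110,107', '20,117,113', '19,108,113', '19,107,117', '20,102,118', '19,108,120', '19,103,116', '19,116,121', '19,116,123', '16,106,115', '19,112,107', '19,126,101', '18,111,106', '21,102,127', '19,116,123', '8,194,121', '10,165,127', '8,69,147', '50,5,165', '15,6,162', '7,65,82', '9,165,51']
145 ['19,115,131', '18,113,126', '19,115,126', '20,97,121', '19,110,116', '18,111,120', '18,109,117', '20,114,116', '18,118,123', '18,114,121', '19,124,119', '19,124,113', '20,93,104', '20,46,111', '18,31,122', '109,33,146', '19,82,112', '17,105,121', '20,109,117', '18,112,118', '21,119,116', '19,106,116', '17,106,116', '20,122,111', '17,102,107', '17,112,118', '18,100,105', '19,110,104', '18,114,116', '21,121,122', '17,140,93', '4,200,37', '16,54,99', '10,11,135', '70,5,165', '44,17,167', '53,12,173']
150 ['18,119,142', '18,112,128', '18,113,126', '20,102,123', '20,111,120', '19,121,105', '19,105,109', '18,102,112', '19,111,113', '18,117,118', '19,105,117', '18,103,119', '19,107,121', '18,106,125', '20,114,121', '18,111,124', '19,116,125', '18,114,119', '19,115,122', '16,113,124', '18,130,124', '19,134,120', '19,116,121', '22,49,135', '20,47,135', '70,9,170', '55,9,166', '56,12,168', '53,6,167', '53,14,167', '24,8,162', '45,13,163', '45,10,161', '50,9,164', '47,11,162', '51,11,163', '49,12,164']
```

The jaws overlap the edge by about 30 mm without contact forces. I'll let the clip close, then rise clear along the clip's width.

>>> arm_command([
  [[0.5,0,0,0,0,0,0],[0.8,0,0,0,0,0,0],[0.8,0,0,0,0,0,0],[0.8,0,0,0,0,0,0],[0.8,0,0,0,0,0,0],[0.8,0,0,0,0,0,0]],
])

```text
time_s: 26.92
eef_pos: [670.0, 196.9, 118.5]
ee_rot: [-0.073, 0.699, 0.707, -0.074]
force: [-0.0, 0.3, -0.6]
grip_width: 0.8
grip_force: 0.0
```

```bash
python3 st.py
python3 - <<'E'
from plan import *
s=sense();Rt=Rnow();print(s["grip_width"])
c=cam("wrist");im=capture("wrist")[...,::-1].copy();cv2.imwrite("pics/w13.png",im);cv2.imwrite("pics/s13.png",capture("scene")[...,::-1])
hsv=cv2.cvtColor(im,cv2.COLOR_BGR2HSV);m=cv2.inRange(hsv,(16,60,90),(30,255,255))
top=-12.7
P=[s["eef_pos"]+Rt@np.array([x,y,z]) for x in(-95,25) for y in(-35,35) for z in (top,top+34)]
roi=np.zeros_like(m);cv2.fillConvexPoly(roi,cv2.convexHull(proj("w",P,c).astype(np.int32)),255);m&=roi
p=np.argwhere(m>0)[:,::-1].astype(float);C,d=rays("w",p,c);Ct=Rt.T@(C-s["eef_pos"]);dt=d@Rt
w=Ct+dt*((top-Ct[2])/dt[:,2])[:,None]
for k in range(-100,30,6):
    q=(w[:,0]>=k)&(w[:,0]<k+6)
    if q.sum()>2:
        us=np.sort(w[q,1]);g=np.diff(us);j=g.argmax();print(k+3,q.sum(),us[0].round(1),us[-1].round(1),"gap",(us[j].round(1),us[j+1].round(1)) if g[j]>2.5 else None)
E
```

```text
[670.  196.9 118.5] F stand [ 0.1  0.3 -0.6] tq [-0.02 -0.12 -0.02] in stand [  0.3 107.9  90.5] rot err [ 0.002 -0.001 -0.002] 26.925
0.7999537252864413
-37 19 -14.3 13.6 gap (np.float64(-12.3), np.float64(9.0))
-31 168 -14.3 13.6 gap (np.float64(-2.1), np.float64(8.4))
-25 204 -14.9 13.8 gap (np.float64(-9.5), np.float64(8.3))
-19 214 -15.8 14.6 gap (np.float64(-10.4), np.float64(8.8))
-13 241 -16.6 15.8 gap (np.float64(-10.8), np.float64(10.1))
-7 237 -17.8 16.6 gap (np.float64(-1.1), np.float64(10.9))
-1 285 -18.9 17.7 gap (np.float64(-1.1), np.float64(7.9))
5 338 -19.7 18.5 gap (np.float64(-1.1), np.float64(13.0))
11 63 -19.6 18.3 gap (np.float64(-1.1), np.float64(14.2))
17 16 -17.9 16.7 gap (np.float64(-11.5), np.float64(9.9))
23 32 -16.3 14.7 gap (np.float64(-12.3), np.float64(10.6))
```

The tails are 38 mm apart, matching a jaw angle of about 0.28 on the 14 mm pile, and nothing slipped. I'll rise clear.

>>> arm_command([
  [[0.8,0,0,-0.2,0,0,0],[0.8,0,0,-0.5,0,0,0],[0.8,0,0,-0.7,0,0,0],[0.8,0,0,-0.7,0,0,0],[0.8,0.3,-0.4,-0.2,0,0,0],[0.8,0.3,-0.6,0,0,0,0],[0.8,0,0,0,0,0,0],[0.8,0,0,0,0,0,0]],
])

```text
time_s: 28.02
eef_pos: [644.9, 226.2, 241.8]
ee_rot: [-0.073, 0.699, 0.707, -0.073]
force: [-0.0, -0.2, 0.2]
grip_width: 0.8
grip_force: 0.0
```

```bash
python3 st.py
python3 - <<'E'
from plan import *
im=capture("scene")[...,::-1].copy();cv2.imwrite("pics/s14.png",im)
a=cv2.imread("pics/s13.png").astype(int);d=np.abs(im.astype(int)-a).max(2)
print("clip/board/stand region change px",(d[132:200,206:290]>40).sum())
z=cv2.imread("pics/scene0.png").astype(int);e=np.abs(im.astype(int)-z).max(2)>40
for n,(x0,y0,x1,y1) in dict(tin=(150,168,182,214),small=(192,183,224,208),mill=(284,80,312,165),cup=(240,105,262,125)).items(): print(n,e[y0:y1,x0:x1].sum())
hsv=cv2.cvtColor(im,cv2.COLOR_BGR2HSV)
for z in (65,45,25):
    p=proj("scene",[W(6,59,z)]);r=int(round(proj("scene",[W(0,59,z)])[0,1]));a0=int(p[0,0])-2;print(z,r,a0,[f"{h},{s},{v}" for h,s,v in hsv[r,a0:a0+14]])
E
```

```text
[644.9 226.2 241.8] F stand [-0.1 -0.2  0.2] tq [ 0.02 -0.1  -0.  ] in stand [-49.6 137.6 206. ] rot err [ 0.003 -0.001 -0.002] 28.025
clip/board/stand region change px 336
tin 0
small 88
mill 23
cup 139
65 154 231 ['16,48,116', '114,10,134', '105,11,134', '10,21,109', '13,184,108', '16,161,95', '17,104,118', '18,108,134', '19,110,134', '17,109,129', '21,62,132', '60,11,168', '38,7,156', '50,19,161']
45 163 233 ['80,6,131', '120,9,136', '120,15,135', '14,208,103', '15,156,118', '21,112,128', '17,106,132', '20,123,129', '18,120,125', '18,87,129', '83,14,169', '54,8,160', '50,14,167', '35,10,158']
25 171 234 ['143,8,136', '107,17,138', '116,15,138', '14,191,103', '15,161,106', '19,103,129', '20,103,129', '18,115,131', '18,119,126', '19,80,130', '75,12,171', '45,12,167', '41,12,164', '40,14,159']
```

Run:
```python
from plan import *
def comp(f,box):
    im=cv2.imread(f);h=cv2.cvtColor(im,cv2.COLOR_BGR2HSV);m=cv2.inRange(h,(14,70,70),(28,255,255));x0,y0,x1,y1=box;m=m[y0:y1,x0:x1]
    _,l,st,ce=cv2.connectedComponentsWithStats(m);i=1+st[1:,4].argmax();return st[i]+[x0,y0,0,0,0],ce[i].round(2)+[x0,y0]
for f in("scene0","s14"): print(f,"small",comp(f"pics/{f}.png",(188,180,226,210)))
for f in ("s13","s14"): print(f,"clip+board",comp(f"pics/{f}.png",(195,100,260,182)))
s=sense();c=cam("wrist");im=capture("wrist")[...,::-1].copy();hsv=cv2.cvtColor(im,cv2.COLOR_BGR2HSV)
m=cv2.inRange(hsv,(16,60,90),(30,255,255));_,l,st,ce=cv2.connectedComponentsWithStats(m)
for i in range(1,len(st)):
    if st[i,4]>150: print(st[i],ce[i].round(1),(RS.T@(onz("w",[ce[i]],118+13,c)[0]-O)).round(1),onz("w",[ce[i]],20,c).round(1))
```

```text
scene0 small (array([193, 184,  29,  20, 306]), array([206.41, 194.22]))
s14 small (array([193, 184,  29,  20, 304]), array([206.38, 194.21]))
s13 clip+board (array([ 222,  100,   38,   82, 1026]), array([240.36, 142.82]))
s14 clip+board (array([ 195,  100,   65,   82, 2531]), array([225.36, 134.96]))
[    0     0   245   172 11435] [57.7 76.5] [-224.6  235.7   55.4] [[333.1 329.8  20. ]]
[245   0  45   7 202] [267.2   2.4] [-38.3 282.4  95.1] [[612.5 402.4  20. ]]
[ 78  37  22  25 153] [90.  48.5] [-187.6  257.3   63.3] [[388.4 362.4  20. ]]
[ 315   72   63   63 2622] [344.9 101.3] [ 21.  214.4 107.8] [[703.1 303.6  20. ]]
[ 444  109   68  212 2429] [470.1 213.5] [118.5 131.  128.5] [[851.5 183.1  20. ]]
[297 150  25  48 288] [312.4 171.2] [  0.9 159.1 103.5] [[673.9 221.8  20. ]]
[317 207  13  32 155] [323.9 225.9] [ 13.4 110.4 106.1] [[693.8 150.5  20. ]]
[283 211  23  97 715] [291.7 262.6] [-12.4  70.2 100.6] [[655.8  90.8  20. ]]
[  86  237   48   60 1055] [110.5 270.3] [-206.9   35.9   59.2] [[363.9  36.3  20. ]]
[ 42 270  51  44 486] [ 62.8 291.6] [-275.7   -2.1   44.5] [[261.1 -21.1  20. ]]
[299 285  12  59 466] [304.6 315.5] [  2.   12.7 103.7] [[678.7   6.5  20. ]]
[  0 330  22  30 310] [  7.2 342.1] [-383.   -98.6   21.6] [[ 101.8 -165.3   20. ]]
[ 98 344  39  40 699] [118.1 366.5] [-219.3 -105.    56.5] [[ 348.2 -171.3   20. ]]
```

The small clip has not moved, the big clip holds on the pile and the robot is clear. Handing in.

```bash
python3 -c "
from rig import *
print(finish_job())"
```

```text
the job is handed in; nothing more can be done
None
```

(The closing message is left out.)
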